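Clamp a picture frame and close its turnbutton

TASK

Squeeze the trigger of the bar clamp again and again until its sliding jaw grips the picture frame firmly against the fixed jaw, with the sprung pad pressed in about half-way but never bottomed out. Then turn the turnbutton on the back of the frame until its tongue points square across the backing. Move the jaw by its trigger only, and leave the other things on the bench where they are.

Things in the scene. Friction and masses are not known exactly. Their poses are not given: they have to be found in the camera images.
- station: Plywood framing board 280 (x) x 480 (y) x 18 mm, screwed down; a one-hand bar clamp is mounted on it. Origin at the centre of its underside; x away from the robot, y to its left, z up, with a yaw up to 0.17 rad. The clamp's steel bar runs along y at x -50, z 90 mm (top 102 mm), over the frame's near half, out to y = 300 mm. Head and handle: y 75 to 170 mm; the handle leans 28 deg to the robot.
- fixed_jaw (a point): Centre of the fixed jaw's flat face, which looks to the board's -y; 90 mm wide in x, 20 mm high. Axes as the board's.
- lamp (a point): Centre of the underside of a lamp bar that hangs above the clamp's handle, fixed to the board: 42 mm in x, 215 mm in y, 22 mm high; 318 mm above the table. A tool pointing straight down cannot reach the handle because of it: lean the tool back along the handle.
- lamp_post (a point): Foot of the lamp's post, 18 mm across, 320 mm tall; from its top an arm 16 mm wide (its top 344 mm above the table, the highest point) runs to the board's -x to the lamp bar's end.
- squeeze (a point): Where to squeeze the handle: mid-width of the grip-trigger pair when squeezed. Fixed. z: outwards along the handle (leans 28 deg), y: squeezing line (board's y), x across. Black grip, 28 mm wide in x: y -19 to -1, up to z +22 mm. Grey trigger, 26 mm in x: outer face at y +37 released, +19 squeezed (pair 56, then 38 mm); up to z +26 mm. Free all round down to z -45 mm.
- trigger (a joint): Trigger angle, rad: 0 released, 0.28 fully squeezed towards the grip (-y of squeeze). Springs back when let go. Takes 5 to 20 N at squeeze, most when the jaw grips. A ratchet draws the sliding jaw one tooth, 6.5 mm, on with each full squeeze (the first may give 3 to 9 mm) and does not let it back on release. Let it spring back below 0.03 between squeezes.
- trigger_pivot (a point): The trigger's pivot, at the foot of the handle, 60 mm below squeeze along the handle and 12 mm to its +y.
- jaw (a joint): Travel of the sliding jaw with its bar towards the fixed jaw (+y of the board), m. At value j the free pad's face is at y = -0.150 + j of the board. Stays where the trigger has brought it. Starts at 0.020 to 0.040; the 150 mm frame is clasped at about 0.060.
- plunger (a joint): How far the sliding jaw's sprung pad is pressed in, m: 0 free, 0.016 bottomed out. Spring 2.5 N plus 0.7 N per mm. 0.006 to 0.012 is a firm grip; a full squeeze presses it in by at most 0.008, so from below 0.006 one more full squeeze does not bottom it.
- pad_face (a point): Centre of the sprung aluminium pad's face, 70 mm wide (x), 20 mm high, facing the fixed jaw (+y); the pad is 8 mm thick, on a steel stem in the jaw arm. Axes as the board's.
- sliding_jaw: The clamp's moving half: steel bar 8 x 24 x 400 mm with a dark steel jaw arm at its -y end, which carries the sprung pad. Origin on the bar's axis. Not to be pushed or pulled directly.
- frame: Picture frame lying face down between the jaws, loose: wood, 170 (x) x 150 (y) x 22 mm, rails 26 mm wide, grey card backing 6 mm below the rails' top. Origin at the centre of its underside, axes as the board's (within 0.03 rad). Starts 2 to 13 mm short of the fixed jaw.
- turnbutton (a joint): Angle of the brass turnbutton on the frame's far rail, rad. 0: tongue along the rail (frame -y); grows clockwise seen from above; 1.57: tongue square across the backing (frame -x); stop at 1.62. Starts at 0.05 to 0.35, stays where left; turning takes 0.06 N m.
- button_pivot (a point): The turnbutton's pivot, on the top face of the frame's far rail (x 72, y 30, z 22 mm of the frame). Axes as the frame's.
- tongue (a point): Middle of the turnbutton's tongue, half-way up, 40 mm from its pivot; -y points from pivot to tip, z up. The tongue is a bar 14 mm wide, 13 mm thick, its tip 62 mm from the pivot, its underside 3 mm above the rails' top (43 mm above the table), its top at 56 mm. Nothing else stands on the frame.
- glue: Bystander: white glue bottle, 42 mm across, 110 mm tall, standing on the board. Origin at the centre of its underside.
- tape: Bystander: roll of brown tape, 70 mm across, 25 mm tall, lying flat on the board. Origin at the centre of its underside.
- moulding: Bystander: spare strip of wooden moulding, 160 x 24 x 16 mm, lying on the board's near edge, length along the board's y. Origin at the centre of its underside.
- mug: Bystander: white ceramic mug, 80 mm across, 90 mm tall. Origin at the centre of its underside.
- mallet: Bystander: hammer with a wooden handle, 240 mm long, lying on the table. Origin near the middle of its length.
- offcut: Bystander: wooden block 120 x 60 x 35 mm. Origin at the centre of its underside.
- jar: Bystander: glass jar, 68 mm across, 85 mm tall. Origin at the centre of its underside.
There are look-alikes about, which are no part of the job. What is shaped like the frame but orange or pink is not meant.

How it is judged:
By the outcome, as a careful person would: the job done as asked, in the order asked, and still so for the second after the job is handed in, with the robot touching nothing.
It also fails if it takes over 72 s, if anything falls off the work surface, if the arm or the gripper's body presses on something with over 40 N, if the wrist force passes 120 N, or if a joint passes its speed limit or range.

ROBOT

A 6-joint arm with a two-finger parallel gripper is mounted at the origin on the work surface. World frame = base frame: x ahead of the robot, y to its left, z up, the work surface at z = 0. Lengths are in mm, angles in rad, forces in N, time in s.
With the tool pointing down it reaches from about 300 to 775 mm from the base axis. Payload 14.6 kg.
Tool frame: the origin (TCP) lies at the very end of the fingers, on their centre line; the grasp point (between the pads) lies 19 mm behind it; z points along the fingers, y is the direction in which the jaws open and shut (so a half turn about z gives the same grasp; the last joint's range is limited). The gripper opens to 94 mm and grips with 3 to 60 N. Pads are 16 mm wide; open, the fingers measure 119 mm over their backs; the gripper's body (75 mm by 177 mm) begins 78 mm behind the grasp point.
Start: joints at [-1.387, 0.3, 1.521, -0, 1.321, -0.067], TCP at [136.492, -532.784, 205.446] pointing down, gripper open.
Joint ranges: [-3.03, 3.03], [-0.79, 2.21], [0.23, 2.52], [-1.04, 4.18], [0, 3.07], [-2.55, 2.55]. Speed limits (rad/s): [2.22, 2.22, 2.57, 3.14, 3.14, 3.14].

INTERFACE

Orientations are given as [roll, pitch, yaw] about the fixed x, y, z axes, in that order (R = Rz(yaw) Ry(pitch) Rx(roll)).
In Python, from cell import read_state, camera, get_calibration, sign_off gives the robot as it stands.
- The arm moves only by the tool carry_out, never from a script. Its argument "series" is a list of rows, each an object with "delta_pos": the shift along the world's x, y, z in mm, a list of three; "turn": the turn, a rotation vector about the world's x, y, z in rad, a list of three; "hand": the opening, from 0 (shut) to 1 (fully open). A call has 1 to 8 rows; each row is the pose to reach, as a shift and turn from the pose commanded when the call began; what a row does not reach only later rows make up. A row lasts 1/8 s, in which the tool goes at most 62.5 mm and 10.7 degrees, less where a joint would pass 70% of its speed; a pose out of reach is approached as far as the arm can. A call with a gripper value outside its range is refused whole. The fingers move at their own pace and stop on an object; "squeeze" is the grip in N (left out, the last holds). Time passes only in rows, so rows that repeat a pose let the fingers close. It gives the time, the measured TCP pose, the force and the opening at its end, in the units of the state.
- read_state(): the state, without advancing time (a new reading comes with each control period).
- camera(name): name is "scene" or "top" or "wrist"; returns the picture (420x560x3 uint8, red, green, blue); there is no depth.
- get_calibration(name): a dict with "intrinsics" (3x3 intrinsics, pixels), "pose" (4x4, takes a point from camera to world coordinates). Camera axes: x right, y down, z forward; pixel columns grow to the right and rows downward; lengths in mm; the calibration is good to about 2 mm. A picture is of the moment at which its call begins: read the wrist's pose just before it. get_calibration takes no time and is no camera call; for the wrist camera it gives the pose at the moment of the call.
- sign_off(): hands the job in, once; it reports no verdict.
The state is a dict: "clock": time; "joints": joint angles; "qd": joint speeds; "effort": joint torques, N m; "eef_pos": TCP position; "eef_rot": TCP orientation; "wrist_force": force on the tool from outside, world axes, zero at the start; "moment": the same for the moment, N m; "finger_gap": finger opening in mm.
Only numpy, scipy, OpenCV 4.12 (cv2) and the standard library are available. Lean on these libraries where they do the work, as an engineer would, in place of code of your own. Each camera call takes 0.05 s, during which the arm holds its last target.

## Working session

There is one attempt and no reset: what is moved stays moved. The work goes in short steps, Python scripts to look and compute and a tool call to move; the robot and the scene stay as the last step left them, time stands still between calls to the robot, and variables do not carry over. Pictures are saved under pics/ and viewed, and the job is handed in when it is done.

Besides the shell and the picture viewer there is one more tool, called after "Request:" as name([rows], argument=value, ...), one row to a line, values as JSON. carry_out: Moves the arm, as the interface text tells. Its arguments: {"type":"object","properties":{"series":{"type":"array"},"squeeze":{"type":"number"}},"required":["series"]}

```bash
ls; mkdir -p pics; python3 - <<'E'
from cell import *
import cv2,json
print(read_state())
for n in ["scene","top"]:
    im=camera(n); cv2.imwrite(f"pics/{n}0.png",im[:,:,::-1])
    c=get_calibration(n); print(n,c)
E
```

```text
pics
{'clock': 0.0, 'joints': array([-1.38661901e+00,  3.00446832e-01,  1.52159861e+00, -1.07675728e-05,
        1.32071745e+00, -6.66168027e-02]), 'qd': array([ 0.00094424, -0.00051498, -0.00072759,  0.00165644,  0.00049388,
        0.0004328 ]), 'effort': array([ 9.70179208e-04, -5.31800723e+01, -3.52735341e+01,  7.08681252e-02,
        2.43313605e-02, -8.54640280e-05]), 'eef_pos': array([ 136.43030441, -532.52633126,  204.89223524]), 'eef_rot': array([-3.14042432e+00, -6.74935371e-05,  2.50796753e-01]), 'wrist_force': array([ 0.55386878,  0.4064796 , -0.11942835]), 'moment': array([0.0195676 , 0.00346374, 0.03055871]), 'finger_gap': 93.77796500287168}
scene {'intrinsics': array([[442.53183709,   0.        , 272.86658721],
       [  0.        , 442.53183709, 210.82917242],
       [  0.        ,   0.        ,   1.        ]]), 'pose': array([[ 7.15261298e-01,  4.22750273e-01, -5.56492123e-01,
         1.32123641e+03],
       [ 6.98745040e-01, -4.46864711e-01,  5.58629841e-01,
        -8.12888124e+02],
       [-1.25157740e-02, -7.88412416e-01, -6.15019689e-01,
         1.08993562e+03],
       [ 0.00000000e+00,  0.00000000e+00,  0.00000000e+00,
         1.00000000e+00]])}
top {'intrinsics': array([[514.9200049 ,   0.        , 280.07675821],
       [  0.        , 514.9200049 , 208.91297201],
       [  0.        ,   0.        ,   1.        ]]), 'pose': array([[ 2.07512945e-02, -9.86202229e-01,  1.64239301e-01,
         2.52779529e+02],
       [-9.99774361e-01, -1.97232234e-02,  7.88803482e-03,
        -1.81674858e+01],
       [-4.53986911e-03, -1.64365929e-01, -9.86388986e-01,
         1.87913289e+03],
       [ 0.00000000e+00,  0.00000000e+00,  0.00000000e+00,
         1.00000000e+00]])}
```

View pics/scene0.png

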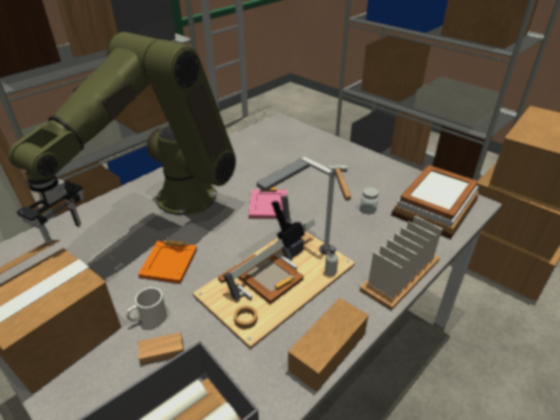

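View pics/top0.png

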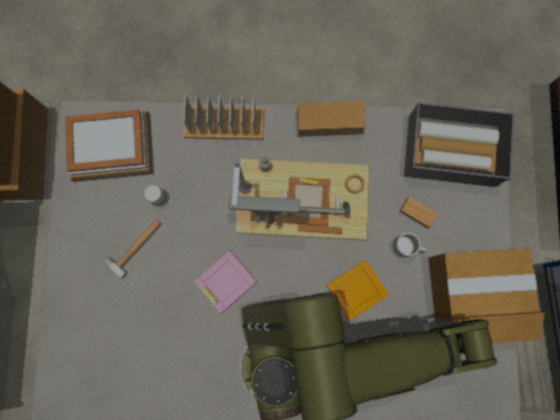

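The wooden frame on the plywood board, at about (309,200) in top and (272,278) in scene, sits in the clamp. The orange one (358,290) and the pink one (225,282) are the look-alikes. I'll enlarge crops to confirm.

```bash
python3 - <<'E'
import cv2
a=cv2.imread("pics/top0.png")[145:250,225:380]; cv2.imwrite("pics/topc.png",cv2.resize(a,None,fx=5,fy=5,interpolation=cv2.INTER_CUBIC))
a=cv2.imread("pics/scene0.png")[150:340,190:360]; cv2.imwrite("pics/scenec.png",cv2.resize(a,None,fx=3.1,fy=3.1,interpolation=cv2.INTER_CUBIC))
E
```

```text
(no output)
```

View pics/topc.png

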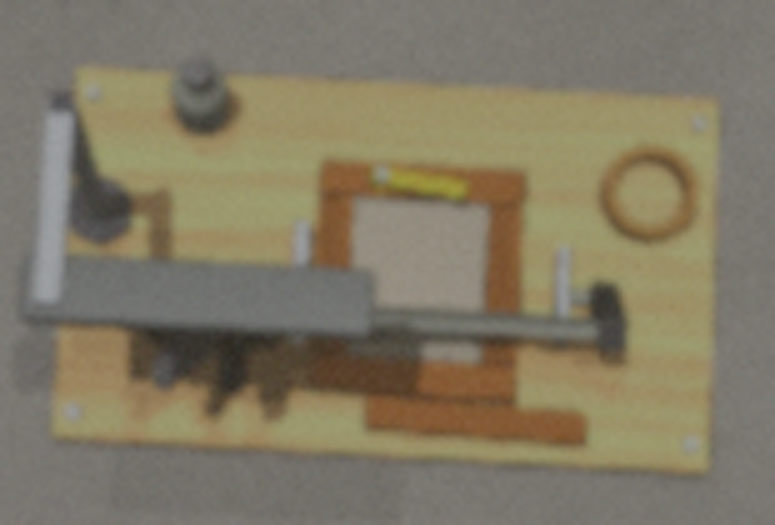

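View pics/scenec.png

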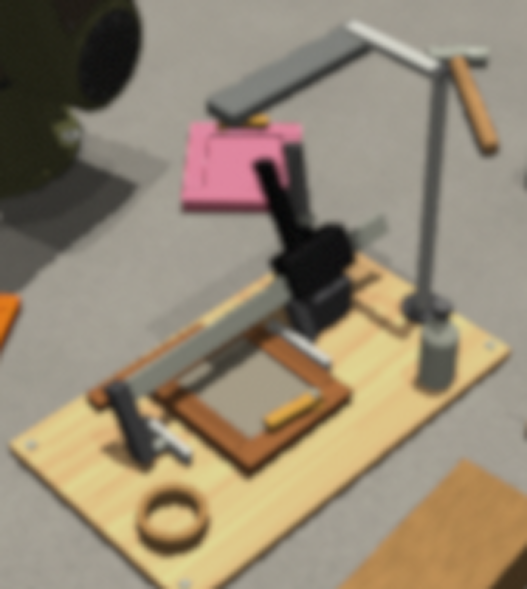

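Only the wooden frame in the clamp fits. It has a natural brown rim, a grey card backing and a brass button at (309,182) in top. The orange and pink frames lie on the table. Next I measure the board from its corners.

```bash
cat > h.py <<'E'
import numpy as np, cv2
from cell import *
def ray(cal,uv):
    K=cal["intrinsics"];P=cal["pose"]
    d=P[:3,:3]@np.linalg.inv(K)@np.array([uv[0],uv[1],1.]); return P[:3,3],d
def plane(cal,uv,z):
    o,d=ray(cal,uv); return o+d*(z-o[2])/d[2]
def proj(cal,p):
    P=cal["pose"];q=P[:3,:3].T@(np.asarray(p,float)-P[:3,3]);u=cal["intrinsics"]@q;return u[:2]/u[2]
def tri(rs):
    A=np.zeros((3,3));b=np.zeros(3)
    for o,d in rs:
        d=d/np.linalg.norm(d);M=np.eye(3)-np.outer(d,d);A+=M;b+=M@o
    x=np.linalg.solve(A,b); return x,[np.linalg.norm((np.eye(3)-np.outer(d,d)/(d@d))@(x-o)) for o,d in rs]
E
python3 - <<'E'
from h import *
ct=get_calibration("top");cs=get_calibration("scene")
a=lambda x,y:(x/5+225-.4,y/5+145-.4)
s=lambda x,y:(x/3.1+190-.34,y/3.1+150-.34)
C=[plane(ct,a(*p),18) for p in [(78,68),(718,98),(708,470),(53,437)]]
for c in C: print(c.round(1))
for i in range(4): print(np.linalg.norm(C[i]-C[(i+1)%4]).round(1))
c=np.mean(C,0);v=(C[0]-C[1]+C[3]-C[2]);print("centre",c,"yaw",np.arctan2(-v[0],v[1]))
print([plane(cs,s(*p),18).round(1) for p in [(510,350),(12,445)]])
for p in C: print(proj(cs,p))
E
```

```text
[751.3 149.3  18. ]
[ 737.6 -327.1   18. ]
[ 459.8 -317.8   18. ]
[474.3 158.2  18. ]
476.6
277.9
476.3
277.1
centre [605.7222554  -84.36626522  18.        ] yaw -0.029543805699487804
[array([753.7, 146.2,  18. ]), array([ 466. , -318.7,   18. ])]
[354.13861385 261.75197232]
[250.08921118 345.24016712]
[192.55811747 292.0448479 ]
[295.65415286 224.87972943]
```

```bash
python3 - <<'E'
from h import *
from scipy.spatial.transform import Rotation as R
c=get_calibration("wrist");print(c); s=read_state()
Rt=R.from_euler("xyz",s["eef_rot"]).as_matrix()
print("cam in tool",Rt.T@(c["pose"][:3,3]-s["eef_pos"]),"\n",Rt.T@c["pose"][:3,:3])
print(Rt)
E
```

```text
{'intrinsics': array([[310.4175007 ,   0.        , 276.55271768],
       [  0.        , 310.4175007 , 209.66392111],
       [  0.        ,   0.        ,   1.        ]]), 'pose': array([[ 2.48121131e-01, -9.32278953e-01, -2.63233465e-01,
         2.13076763e+02],
       [-9.68728319e-01, -2.39110649e-01, -6.62687046e-02,
        -5.12913418e+02],
       [-1.16100627e-03,  2.71444378e-01, -9.62453428e-01,
         3.84384075e+02],
       [ 0.00000000e+00,  0.00000000e+00,  0.00000000e+00,
         1.00000000e+00]])}
cam in tool [  79.1314815    -0.19925025 -179.43782716] 
 [[-3.55666922e-05 -9.62434508e-01 -2.71513933e-01]
 [ 9.99999994e-01 -5.64035695e-06 -1.11000631e-04]
 [ 1.05299402e-04 -2.71513935e-01  9.62434503e-01]]
[[ 9.68720165e-01  2.48155607e-01 -1.92114957e-04]
 [ 2.48155671e-01 -9.68719609e-01  1.04057910e-03]
 [ 7.21200127e-05 -1.05570437e-03 -9.99999440e-01]]
```

```bash
cat >> h.py <<'E'
from scipy.spatial.transform import Rotation as R
def Rt_lean(lean,yaw):
    # tool z = (sin lean,0,-cos lean), x forward, rotated yaw
    l=np.deg2rad(lean)
    M=np.array([[np.cos(l),0,np.sin(l)],[0,-1,0],[np.sin(l),0,-np.cos(l)]])
    return R.from_euler("z",yaw)*R.from_matrix(M)
def delta(pos,Rt,s=None):
    s=s or read_state()
    d=np.array(pos)-s["eef_pos"]; t=(Rt*R.from_euler("xyz",s["eef_rot"]).inv()).as_rotvec()
    print("delta",d.round(1),"turn",t.round(4))
E
python3 -c "
from h import *
delta([380,0,300],Rt_lean(28,-.03))"
```

```text
delta [243.6 532.6  95.1] turn [ 0.053  -0.4873 -0.2754]
```

Request:
carry_out([
  {"delta_pos": [20, 50, 60], "turn": [0.01, -0.08, -0.05], "hand": 1},
  {"delta_pos": [45, 100, 95], "turn": [0.02, -0.16, -0.09], "hand": 1},
  {"delta_pos": [70, 155, 95], "turn": [0.03, -0.24, -0.14], "hand": 1},
  {"delta_pos": [100, 210, 95], "turn": [0.035, -0.32, -0.18], "hand": 1},
  {"delta_pos": [125, 265, 95], "turn": [0.04, -0.4, -0.23], "hand": 1},
  {"delta_pos": [150, 320, 95], "turn": [0.053, -0.487, -0.275], "hand": 1},
  {"delta_pos": [175, 375, 95], "turn": [0.053, -0.487, -0.275], "hand": 1},
  {"delta_pos": [200, 430, 95], "turn": [0.053, -0.487, -0.275], "hand": 1},
])

```text
clock: 1.1
eef_pos: [326.8, -125.0, 300.4]
eef_rot: [3.14, -0.487, -0.031]
wrist_force: [1.0, -1.3, 0.6]
finger_gap: 94.2
```

Request:
carry_out([
  {"delta_pos": [22, 52, 0], "turn": [0, 0, 0], "hand": 1},
  {"delta_pos": [44, 102, 0], "turn": [0, 0, 0], "hand": 1},
  {"delta_pos": [44, 102, 0], "turn": [0, 0, 0], "hand": 1},
])

```text
clock: 1.48
eef_pos: [371.0, -22.4, 300.1]
eef_rot: [3.141, -0.486, -0.027]
wrist_force: [0.7, -1.1, -0.6]
finger_gap: 93.8
```

```bash
python3 - <<'E'
from h import *
s=read_state();print(s["clock"],s["eef_pos"],s["joints"],s["eef_rot"])
c=get_calibration("wrist");im=camera("wrist");cv2.imwrite("pics/w1.png",im[:,:,::-1]);np.save("w1.npy",c["pose"])
E
```

```text
1.475 [371.0093465  -22.35721215 300.08685472] [-0.22589396 -0.50013833  2.10030687  0.1044982   1.06601131  1.34354775] [ 3.1405259  -0.48573553 -0.02678158]
```

View pics/w1.png

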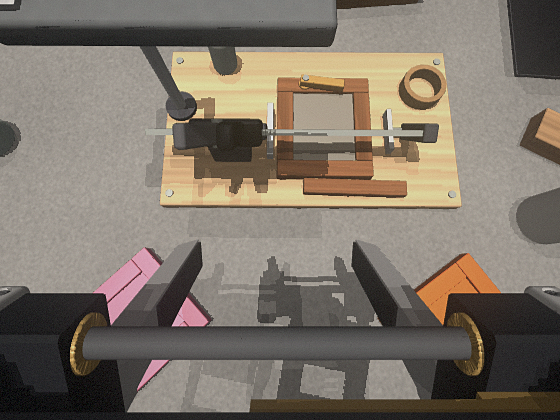

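```bash
python3 - <<'E'
import cv2
a=cv2.imread("pics/w1.png")
cv2.imwrite("pics/w1a.png",cv2.resize(a[100:200,140:300],None,fx=5,fy=5,interpolation=cv2.INTER_CUBIC))
cv2.imwrite("pics/w1b.png",cv2.resize(a[40:215,150:470],None,fx=2.5,fy=2.5,interpolation=cv2.INTER_CUBIC))
E
```

```text
(no output)
```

View pics/w1a.png

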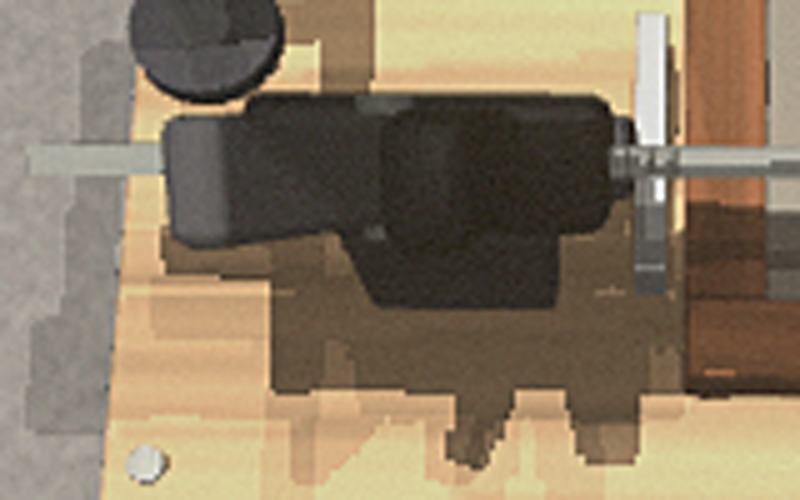

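View pics/w1b.png

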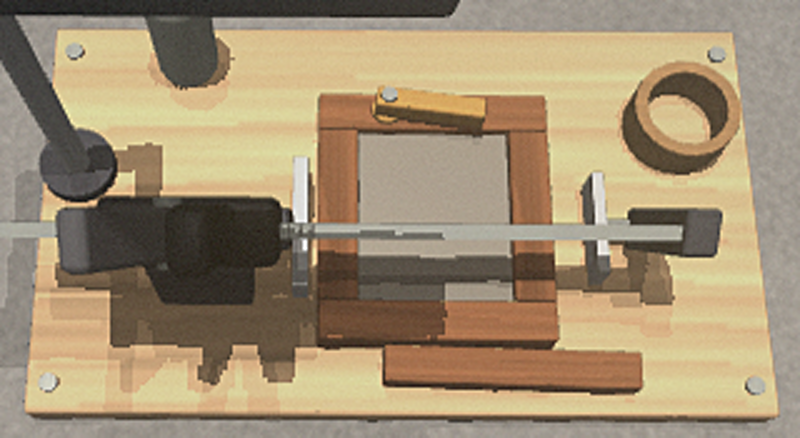

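```bash
python3 -c "
from h import *
delta([390,20,230],Rt_lean(60,-.03))
a=cv2.imread('pics/w1.png')[100:200,140:300]
b=(255*(a/255.)**.45).astype('uint8')
cv2.imwrite('pics/w1g.png',cv2.resize(b,None,fx=5,fy=5,interpolation=cv2.INTER_CUBIC))"
```

```text
delta [ 18.7  41.7 -70.1] turn [-0.0157 -0.5611 -0.0021]
```

View pics/w1g.png

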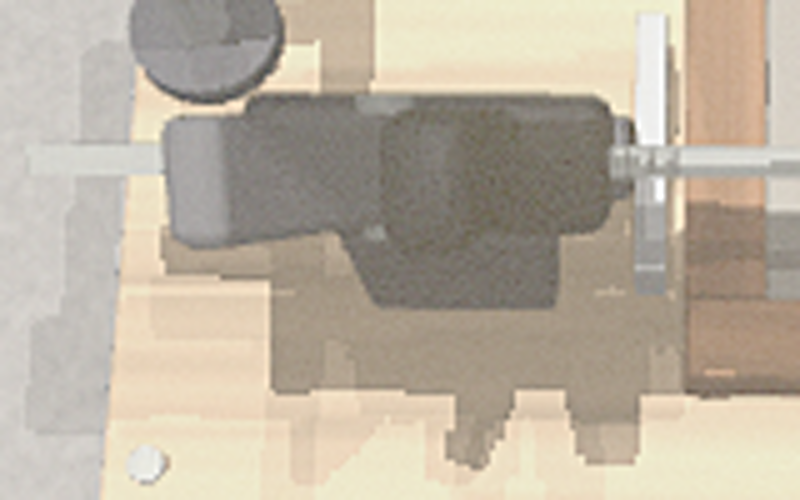

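Request:
carry_out([
  {"delta_pos": [5, 10, -15], "turn": [0, -0.14, 0], "hand": 1},
  {"delta_pos": [10, 20, -35], "turn": [-0.01, -0.28, 0], "hand": 1},
  {"delta_pos": [15, 30, -55], "turn": [-0.01, -0.42, 0], "hand": 1},
  {"delta_pos": [19, 42, -70], "turn": [-0.016, -0.56, 0], "hand": 1},
  {"delta_pos": [19, 42, -70], "turn": [-0.016, -0.56, 0], "hand": 1},
])

```text
clock: 2.15
eef_pos: [401.9, 19.7, 241.2]
eef_rot: [3.139, -1.033, -0.029]
wrist_force: [-1.0, 0.2, 0.0]
finger_gap: 94.3
```

```bash
python3 - <<'E'
from h import *
s=read_state();print(s["clock"],s["eef_pos"],s["joints"],s["eef_rot"])
c=get_calibration("wrist");im=camera("wrist");cv2.imwrite("pics/w2.png",im[:,:,::-1]);np.save("w2.npy",c["pose"])
b=(255*(im[:,:,::-1]/255.)**.5).astype('uint8')
cv2.imwrite("pics/w2g.png",cv2.resize(b[30:230,150:420],None,fx=2.9,fy=2.9,interpolation=cv2.INTER_CUBIC))
E
```

```text
2.15 [401.85115181  19.72685145 241.19840444] [-0.05678062 -0.59696403  2.51855364  0.11663565  0.18845486  1.44172152] [ 3.13911536 -1.03293878 -0.02850798]
```

View pics/w2.png

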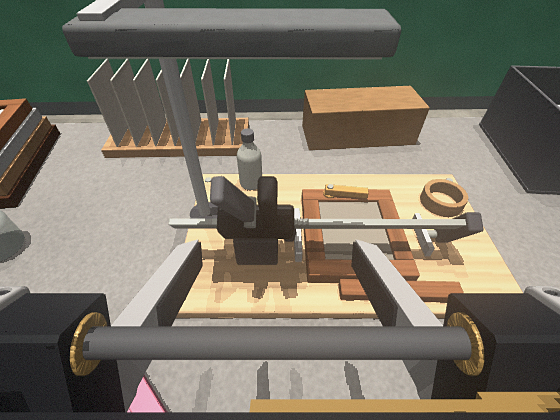

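View pics/w2g.png

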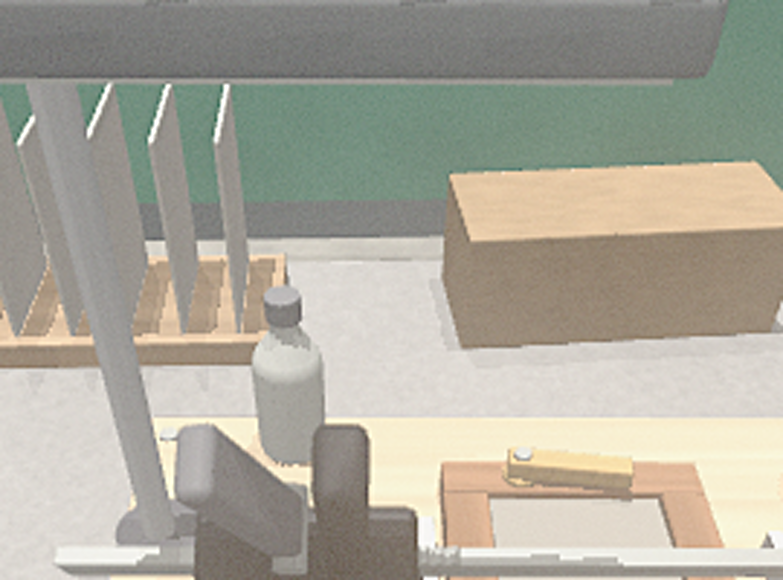

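```bash
python3 - <<'E'
from h import *
a=cv2.imread('pics/w1.png')[112:165,165:275].astype(float)
b=np.clip((a-5)*3.2,0,255).astype('uint8')
cv2.imwrite('pics/w1h.png',cv2.resize(b,None,fx=7,fy=7,interpolation=cv2.INTER_CUBIC))
a=cv2.imread('pics/w2.png')[168:270,200:310].astype(float)
b=np.clip((a-5)*2.2,0,255).astype('uint8')
cv2.imwrite('pics/w2h.png',cv2.resize(b,None,fx=5.5,fy=5.5,interpolation=cv2.INTER_CUBIC))
E
```

```text
(no output)
```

View pics/w1h.png

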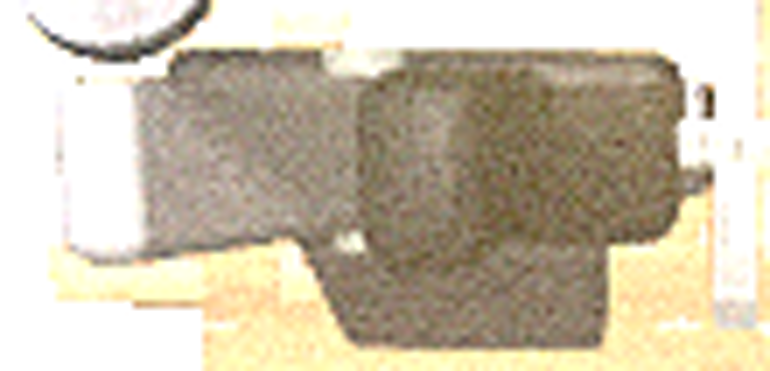

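View pics/w2h.png

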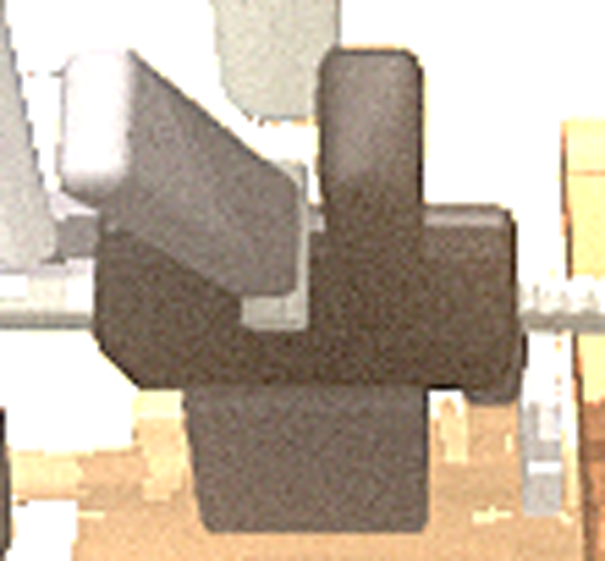

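```bash
cat >> h.py <<'E'
KW=get_calibration("wrist")["intrinsics"]
W=lambda n:{"intrinsics":KW,"pose":np.load(n)}
def bframe(p,c=(605.7,-84.4),yaw=-.03):
    d=np.asarray(p)[:2]-np.array(c);return np.array([np.cos(yaw)*d[0]+np.sin(yaw)*d[1],-np.sin(yaw)*d[0]+np.cos(yaw)*d[1],p[2]])
E
python3 - <<'E'
from h import *
c1,c2=W("w1.npy"),W("w2.npy")
p1=lambda x,y:(165+x/7-.43,112+y/7-.43)
p2=lambda x,y:(200+x/5.5-.41,168+y/5.5-.41)
G,e=tri([ray(c1,p1(420,160)),ray(c2,p2(370,120))]);print("grip top",G,e,bframe(G))
T,e=tri([ray(c1,p1(104,168)),ray(c2,p2(97,125))]);print("trig top",T,e,bframe(T))
# screws/corners check w1b
b=lambda x,y:(150+x/2.5-.3,40+y/2.5-.3)
for nm,z,L in [("corners far-left, far right,near right,near left",18,[(57,29),(735,32),(777,415),(28,413)]),
  ("frame fl fr nr nl",40,[(319,95),(545,96),(557,340),(318,340)]),
  ("pivot~44-58",56,[(390,93)]),("tongue tip top corners",56,[(485,98),(483,130)]),
  ("fixed jaw top edge near/far",0,[])]:
    for q in L:
        P=plane(c1,b(*q),z);print(nm,P.round(1),bframe(P).round(1))
P=lambda z,q:plane(c1,b(*q),z)
E
```

```text
grip top [496.88973212  26.07433458 208.12252234] [np.float64(0.252196567911741), np.float64(0.25219656791177103)] [-112.07503985  107.16080644  208.12252234]
trig top [496.87650885  71.13484025 208.20049353] [np.float64(0.17744584988134451), np.float64(0.17744584988132775)] [-113.43986959  152.20063977  208.20049353]
corners far-left, far right,near right,near left [750.2 151.1  18. ] [137.4 239.7  18. ]
corners far-left, far right,near right,near left [ 735.  -327.5   18. ] [ 136.6 -239.1   18. ]
corners far-left, far right,near right,near left [ 457.9 -315.2   18. ] [-140.8 -235.2   18. ]
corners far-left, far right,near right,near left [472.  157.5  18. ] [-140.9  237.8   18. ]
frame fl fr nr nl [677.4 -31.9  40. ] [70.1 54.6 40. ]
frame fl fr nr nl [ 672.7 -181.1   40. ] [ 69.8 -94.7  40. ]
frame fl fr nr nl [ 504.1 -173.5   40. ] [-98.9 -92.1  40. ]
frame fl fr nr nl [508.  -26.6  40. ] [-99.4  54.8  40. ]
pivot~44-58 [666.4 -76.9  56. ] [60.4  9.3 56. ]
tongue tip top corners [ 661.2 -137.2   56. ] [ 57.1 -51.1  56. ]
tongue tip top corners [ 638.6 -134.3   56. ] [ 34.4 -48.9  56. ]
```

```bash
python3 - <<'E'
from h import *
c2=W("w2.npy");c1=W("w1.npy");ct=get_calibration("top");cs=get_calibration("scene")
print("near lower edge",plane(c2,(76,56),318),plane(c2,(392,57),318), "upper near",plane(c2,(68,22),340),plane(c2,(398,10),340))
print("far top edge?",plane(c2,(398,10),340))
print("w1 near lower edge",plane(c1,(30,46),318),plane(c1,(336,46),318),plane(c1,(336,41),318))
a=lambda x,y:(x/5+225-.4,y/5+145-.4)
for q in [(25,322),(370,335),(375,272),(32,262)]: print("top",plane(ct,a(*q),340))
s=lambda x,y:(x/3.1+190-.34,y/3.1+150-.34)
for q in [(210,105),(232,125),(370,45)]: print("scene 318",plane(cs,s(*q),318),plane(cs,s(*q),340))
E
```

```text
near lower edge [517.68981184 155.43748991 318.        ] [509.86214656 -63.05910616 318.        ] upper near [513.53130991 148.57394263 340.        ] [534.58404225 -68.37896493 340.        ]
far top edge? [534.58404225 -68.37896493 340.        ]
w1 near lower edge [509.97251835 136.72327896 318.        ] [504.59460784 -64.99880615 318.        ] [508.40705487 -65.25595351 318.        ]
top [505.7265762  147.13158981 340.        ]
top [501.93048762 -62.09299223 340.        ]
top [540.78008015 -64.55573828 340.        ]
top [542.81504844 144.23471889 340.        ]
scene 318 [492.53577953 -46.64146886 318.        ] [516.15357008 -68.47933451 340.        ]
scene 318 [532.87839136 -55.88618641 318.        ] [555.3464261  -77.46057959 340.        ]
scene 318 [535.23838913 147.19373025 318.        ] [557.63916444 119.83160292 340.        ]
```

```bash
python3 -c "
from h import *
delta([479,35.5,242.5],Rt_lean(28,-.0305))"
```

```text
delta [78.  16.1  2.6] turn [1.780e-02 5.392e-01 3.000e-04]
```

Request:
carry_out([
  {"delta_pos": [0, 5, 0], "turn": [0, 0.14, 0], "hand": 1},
  {"delta_pos": [0, 16, 0], "turn": [0.01, 0.28, 0], "hand": 1},
  {"delta_pos": [20, 16, 0], "turn": [0.018, 0.42, 0], "hand": 1},
  {"delta_pos": [50, 16, 0], "turn": [0.018, 0.539, 0], "hand": 1},
  {"delta_pos": [78, 16, 0], "turn": [0.018, 0.539, 0], "hand": 1},
  {"delta_pos": [78, 16, 0], "turn": [0.018, 0.539, 0], "hand": 1},
])

```text
clock: 2.95
eef_pos: [479.0, 34.3, 239.9]
eef_rot: [-3.141, -0.487, -0.033]
wrist_force: [-1.0, 0.3, 0.0]
finger_gap: 94.0
```

```bash
python3 - <<'E'
from h import *
delta([516.4,35.5,171.9],Rt_lean(28,-.0305))
c=get_calibration("wrist");im=camera("wrist");cv2.imwrite("pics/w3.png",im[:,:,::-1]);np.save("w3.npy",c["pose"])
E
```

```text
delta [ 37.4   1.2 -68. ] turn [-0.0003 -0.0012  0.0023]
```

View pics/w3.png

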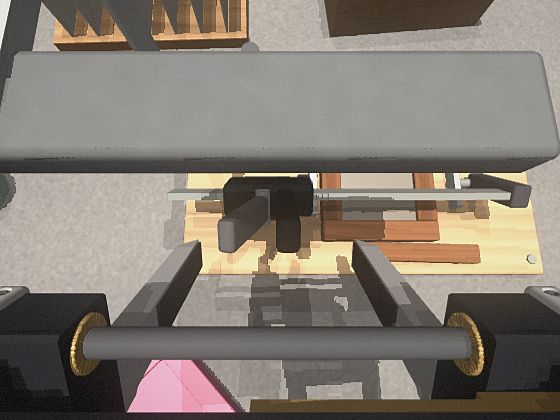

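Request:
carry_out([
  {"delta_pos": [12, 1, -22], "turn": [0, 0, 0], "hand": 1},
  {"delta_pos": [25, 1, -45], "turn": [0, 0, 0], "hand": 1},
  {"delta_pos": [37, 1, -68], "turn": [0, 0, 0], "hand": 1},
  {"delta_pos": [37, 1, -68], "turn": [0, 0, 0], "hand": 1},
])

```text
clock: 3.5
eef_pos: [515.0, 35.8, 172.0]
eef_rot: [3.142, -0.49, -0.032]
wrist_force: [0.4, 0.7, 0.8]
finger_gap: 93.5
```

```bash
python3 - <<'E'
from h import *
c=get_calibration("wrist");im=camera("wrist");cv2.imwrite("pics/w4.png",im[:,:,::-1]);np.save("w4.npy",c["pose"])
im=camera("scene");cv2.imwrite("pics/s4.png",im[:,:,::-1])
cv2.imwrite("pics/s4c.png",cv2.resize(im[150:340,190:360,::-1],None,fx=3.1,fy=3.1,interpolation=cv2.INTER_CUBIC))
E
```

```text
(no output)
```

View pics/w4.png

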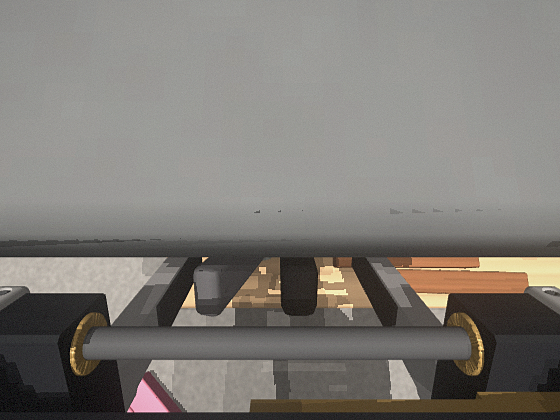

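View pics/s4c.png

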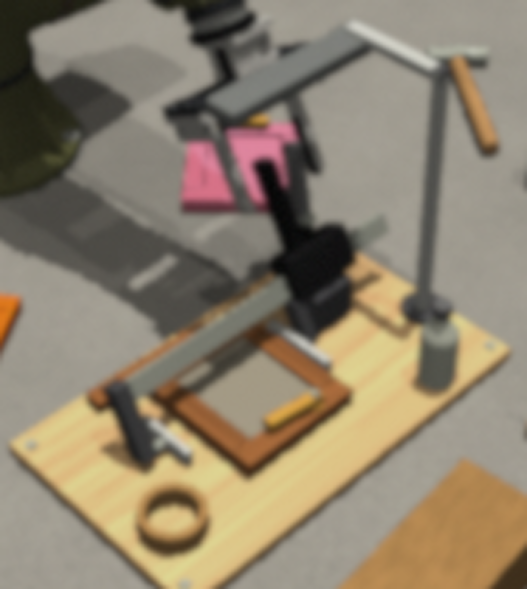

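Request:
carry_out([
  {"delta_pos": [0, 0, 0], "turn": [0, 0, 0], "hand": 0.3},
  {"delta_pos": [0, 0, 0], "turn": [0, 0, 0], "hand": 0.3},
  {"delta_pos": [0, 0, 0], "turn": [0, 0, 0], "hand": 0.3},
  {"delta_pos": [0, 0, 0], "turn": [0, 0, 0], "hand": 0.3},
], squeeze=30)

```text
clock: 4.1
eef_pos: [516.9, 36.6, 173.8]
eef_rot: [-3.141, -0.496, -0.032]
wrist_force: [-1.6, 6.6, 4.6]
finger_gap: 57.7
```

Request:
carry_out([
  {"delta_pos": [0, 0, 0], "turn": [0, 0, 0], "hand": 0.3},
  {"delta_pos": [0, 0, 0], "turn": [0, 0, 0], "hand": 0.3},
  {"delta_pos": [0, 0, 0], "turn": [0, 0, 0], "hand": 0.3},
])

```text
clock: 4.47
eef_pos: [517.0, 34.7, 173.9]
eef_rot: [3.139, -0.496, -0.032]
wrist_force: [-6.0, -16.0, 7.9]
finger_gap: 37.8
```

```bash
python3 - <<'E'
from h import *
im=camera("scene");cv2.imwrite("pics/s5.png",im[:,:,::-1])
cv2.imwrite("pics/s5c.png",cv2.resize(im[180:320,190:330,::-1],None,fx=4,fy=4,interpolation=cv2.INTER_CUBIC))
E
```

```text
(no output)
```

View pics/s5c.png

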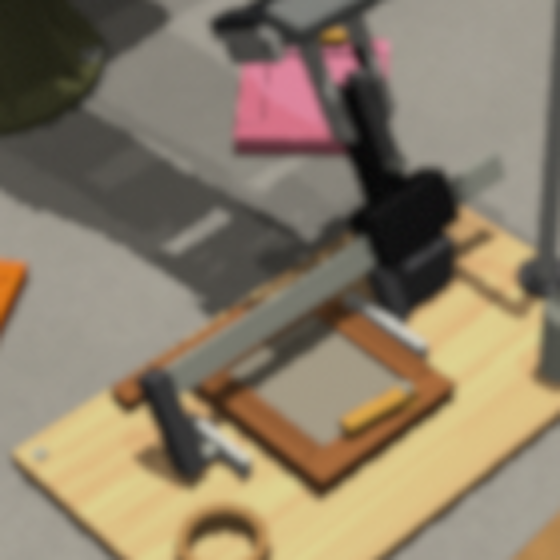

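```bash
python3 - <<'E'
from h import *
c1=W("w1.npy");c2=W("w2.npy")
a=cv2.imread('pics/w1.png')[95:165,360:450];cv2.imwrite('pics/pad1.png',cv2.resize(a,None,fx=8,fy=8,interpolation=cv2.INTER_CUBIC))
a=cv2.imread('pics/w2.png')[190:270,395:495];cv2.imwrite('pics/pad2.png',cv2.resize(a,None,fx=7,fy=7,interpolation=cv2.INTER_CUBIC))
E
```

```text
(no output)
```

View pics/pad1.png

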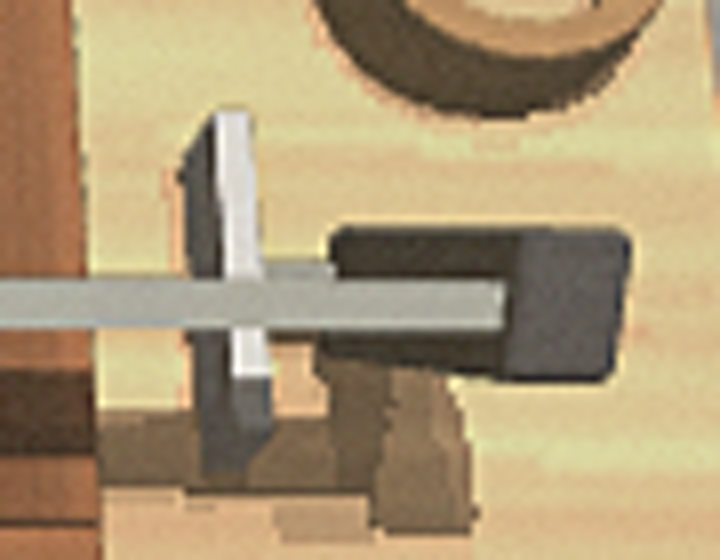

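View pics/pad2.png

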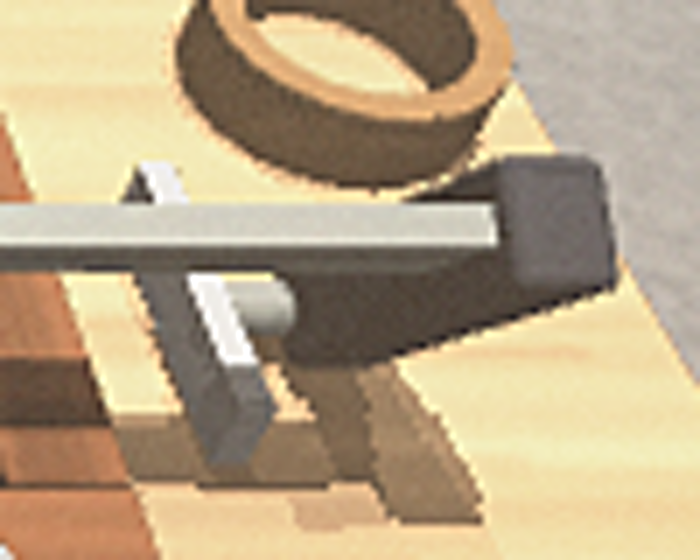

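Request:
carry_out([
  {"delta_pos": [0, -1.5, 0], "turn": [0, 0, 0], "hand": 0.9},
  {"delta_pos": [0, -1.5, 0], "turn": [0, 0, 0], "hand": 0.9},
  {"delta_pos": [0, -1.5, 0], "turn": [0, 0, 0], "hand": 0.9},
  {"delta_pos": [0, -1.5, 0], "turn": [0, 0, 0], "hand": 0.9},
  {"delta_pos": [0, -1.5, 0], "turn": [0, 0, 0], "hand": 0.9},
])

```text
clock: 5.15
eef_pos: [516.8, 34.9, 173.3]
eef_rot: [3.142, -0.495, -0.032]
wrist_force: [1.6, 2.9, -1.3]
finger_gap: 83.0
```

```bash
python3 - <<'E'
from h import *
im=camera("top");cv2.imwrite("pics/t6.png",im[:,:,::-1])
cv2.imwrite("pics/t6c.png",cv2.resize(im[145:250,225:380,::-1],None,fx=5,fy=5,interpolation=cv2.INTER_CUBIC))
im=camera("scene");cv2.imwrite("pics/s6.png",im[:,:,::-1])
cv2.imwrite("pics/s6c.png",cv2.resize(im[180:320,190:330,::-1],None,fx=4,fy=4,interpolation=cv2.INTER_CUBIC))
E
```

```text
(no output)
```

View pics/t6c.png

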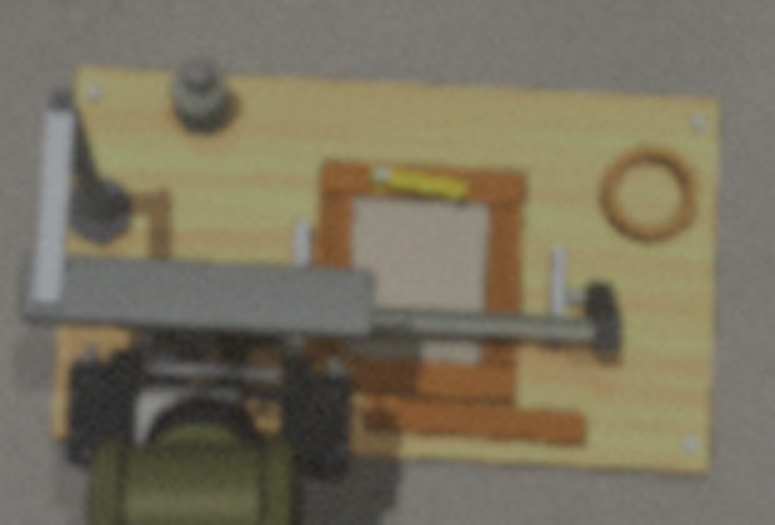

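View pics/s6c.png

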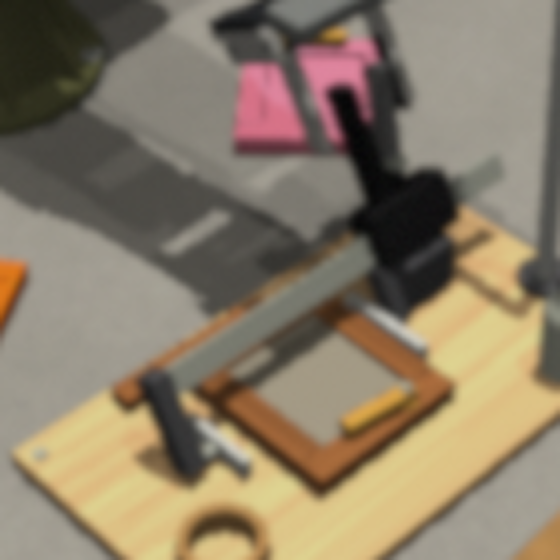

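```bash
python3 - <<'E'
from h import *
c1=W("w1.npy");c2=W("w2.npy");B=((605.2-1.5,-84.4+.8),-.0305)
for q1,q2 in [((215,110),(140,165)),((232,378),(225,368))]:
    P,e=tri([ray(c1,(360+q1[0]/8-.4,95+q1[1]/8-.4)),ray(c2,(395+q2[0]/7-.4,190+q2[1]/7-.4))]);print(P,e,bframe(P,*B))
ct=get_calibration("top")
a=lambda x,y:(x/5+225-.4,y/5+145-.4)
for q in [(557,250),(551,250),(296,225),(309,225)]: print(bframe(plane(ct,a(*q),49),*B))
E
```

```text
[ 618.83498137 -207.87537875   36.85036923] [np.float64(0.03559986711537813), np.float64(0.03559986711545141)] [  18.91775367 -123.75603428   36.85036923]
[ 559.47894333 -204.78344612   38.73447228] [np.float64(0.29719756101438155), np.float64(0.2971975610143361)] [ -40.50496786 -122.47561816   38.73447228]
[  14.0323758  -120.77419955   49.        ]
[  13.81389113 -116.43994607   49.        ]
[22.96525339 68.77619844 49.        ]
[23.43940474 59.36150575 49.        ]
```

Request:
carry_out([
  {"delta_pos": [0, 0, 0], "turn": [0, 0, 0], "hand": 0.3},
  {"delta_pos": [0, 0, 0], "turn": [0, 0, 0], "hand": 0.3},
  {"delta_pos": [0, 0, 0], "turn": [0, 0, 0], "hand": 0.3},
  {"delta_pos": [0, 0, 0], "turn": [0, 0, 0], "hand": 0.3},
  {"delta_pos": [0, 0, 0], "turn": [0, 0, 0], "hand": 0.3},
  {"delta_pos": [0, 0, 0], "turn": [0, 0, 0], "hand": 0.3},
])

```text
clock: 6.0
eef_pos: [517.3, 34.7, 174.4]
eef_rot: [3.141, -0.497, -0.032]
wrist_force: [-4.3, -0.1, 7.3]
finger_gap: 37.5
```

Request:
carry_out([
  {"delta_pos": [0, 0, 0], "turn": [0, 0, 0], "hand": 0.87},
  {"delta_pos": [0, 0, 0], "turn": [0, 0, 0], "hand": 0.87},
  {"delta_pos": [0, 0, 0], "turn": [0, 0, 0], "hand": 0.87},
  {"delta_pos": [0, 0, 0], "turn": [0, 0, 0], "hand": 0.87},
  {"delta_pos": [0, 0, 0], "turn": [0, 0, 0], "hand": 0.87},
])

```text
clock: 6.62
eef_pos: [516.7, 34.8, 173.2]
eef_rot: [3.142, -0.495, -0.032]
wrist_force: [-0.1, 2.2, -0.6]
finger_gap: 81.5
```

Request:
carry_out([
  {"delta_pos": [0, 0, 0], "turn": [0, 0, 0], "hand": 0.3},
  {"delta_pos": [0, 0, 0], "turn": [0, 0, 0], "hand": 0.3},
  {"delta_pos": [0, 0, 0], "turn": [0, 0, 0], "hand": 0.3},
  {"delta_pos": [0, 0, 0], "turn": [0, 0, 0], "hand": 0.3},
  {"delta_pos": [0, 0, 0], "turn": [0, 0, 0], "hand": 0.3},
  {"delta_pos": [0, 0, 0], "turn": [0, 0, 0], "hand": 0.3},
])

```text
clock: 7.38
eef_pos: [517.2, 34.7, 174.3]
eef_rot: [3.141, -0.497, -0.032]
wrist_force: [-4.8, 0.7, 6.9]
finger_gap: 37.5
```

Request:
carry_out([
  {"delta_pos": [0, 0, 0], "turn": [0, 0, 0], "hand": 0.87},
  {"delta_pos": [0, 0, 0], "turn": [0, 0, 0], "hand": 0.87},
  {"delta_pos": [0, 0, 0], "turn": [0, 0, 0], "hand": 0.87},
  {"delta_pos": [0, 0, 0], "turn": [0, 0, 0], "hand": 0.87},
  {"delta_pos": [0, 0, 0], "turn": [0, 0, 0], "hand": 0.87},
])

```text
clock: 8.0
eef_pos: [516.7, 34.8, 173.2]
eef_rot: [3.142, -0.495, -0.032]
wrist_force: [0.4, 2.7, -1.7]
finger_gap: 81.1
```

```bash
python3 - <<'E'
from h import *
im=camera("top");cv2.imwrite("pics/t7.png",im[:,:,::-1])
cv2.imwrite("pics/t7c.png",cv2.resize(im[145:250,225:380,::-1],None,fx=5,fy=5,interpolation=cv2.INTER_CUBIC))
E
```

```text
(no output)
```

View pics/t7c.png

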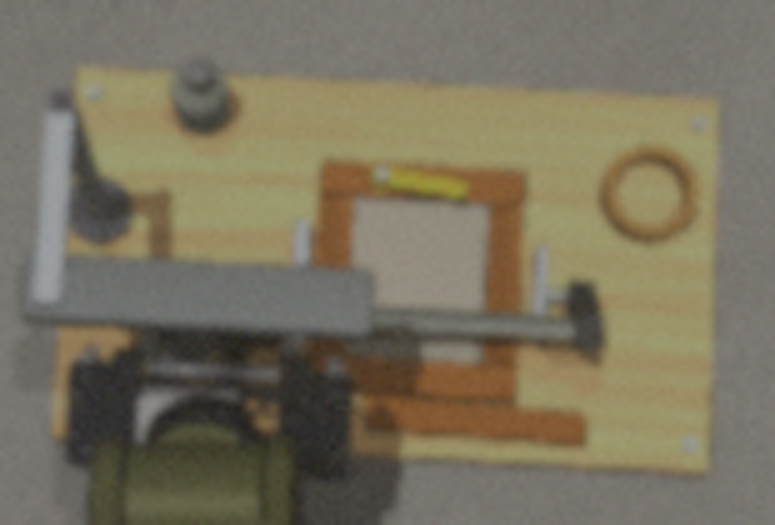

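Request:
carry_out([
  {"delta_pos": [0, 0, 0], "turn": [0, 0, 0], "hand": 0.3},
  {"delta_pos": [0, 0, 0], "turn": [0, 0, 0], "hand": 0.3},
  {"delta_pos": [0, 0, 0], "turn": [0, 0, 0], "hand": 0.3},
  {"delta_pos": [0, 0, 0], "turn": [0, 0, 0], "hand": 0.3},
  {"delta_pos": [0, 0, 0], "turn": [0, 0, 0], "hand": 0.3},
  {"delta_pos": [0, 0, 0], "turn": [0, 0, 0], "hand": 0.3},
])

```text
clock: 8.8
eef_pos: [517.2, 34.7, 174.4]
eef_rot: [3.141, -0.497, -0.032]
wrist_force: [-4.8, -0.7, 7.7]
finger_gap: 37.5
```

Request:
carry_out([
  {"delta_pos": [0, 0, 0], "turn": [0, 0, 0], "hand": 0.87},
  {"delta_pos": [0, 0, 0], "turn": [0, 0, 0], "hand": 0.87},
  {"delta_pos": [0, 0, 0], "turn": [0, 0, 0], "hand": 0.87},
  {"delta_pos": [0, 0, 0], "turn": [0, 0, 0], "hand": 0.87},
  {"delta_pos": [0, 0, 0], "turn": [0, 0, 0], "hand": 0.87},
])

```text
clock: 9.43
eef_pos: [516.7, 34.8, 173.2]
eef_rot: [3.142, -0.495, -0.032]
wrist_force: [0.3, 1.2, -1.7]
finger_gap: 80.6
```

Request:
carry_out([
  {"delta_pos": [0, 0, 0], "turn": [0, 0, 0], "hand": 0.3},
  {"delta_pos": [0, 0, 0], "turn": [0, 0, 0], "hand": 0.3},
  {"delta_pos": [0, 0, 0], "turn": [0, 0, 0], "hand": 0.3},
  {"delta_pos": [0, 0, 0], "turn": [0, 0, 0], "hand": 0.3},
  {"delta_pos": [0, 0, 0], "turn": [0, 0, 0], "hand": 0.3},
  {"delta_pos": [0, 0, 0], "turn": [0, 0, 0], "hand": 0.3},
])

```text
clock: 10.18
eef_pos: [517.2, 34.7, 174.4]
eef_rot: [3.141, -0.497, -0.032]
wrist_force: [-5.5, 0.6, 8.3]
finger_gap: 38.0
```

Request:
carry_out([
  {"delta_pos": [0, 0, 0], "turn": [0, 0, 0], "hand": 0.87},
  {"delta_pos": [0, 0, 0], "turn": [0, 0, 0], "hand": 0.87},
  {"delta_pos": [0, 0, 0], "turn": [0, 0, 0], "hand": 0.87},
  {"delta_pos": [0, 0, 0], "turn": [0, 0, 0], "hand": 0.87},
  {"delta_pos": [0, 0, 0], "turn": [0, 0, 0], "hand": 0.87},
])

```text
clock: 10.8
eef_pos: [516.7, 34.8, 173.2]
eef_rot: [3.142, -0.495, -0.032]
wrist_force: [0.2, 1.8, -2.3]
finger_gap: 81.1
```

```bash
python3 - <<'E'
from h import *
im=camera("top");cv2.imwrite("pics/t8.png",im[:,:,::-1])
cv2.imwrite("pics/t8c.png",cv2.resize(im[145:250,225:380,::-1],None,fx=5,fy=5,interpolation=cv2.INTER_CUBIC))
im=camera("scene");cv2.imwrite("pics/s8.png",im[:,:,::-1])
cv2.imwrite("pics/s8c.png",cv2.resize(im[220:320,190:330,::-1],None,fx=5.5,fy=5.5,interpolation=cv2.INTER_CUBIC))
E
```

```text
(no output)
```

View pics/t8c.png

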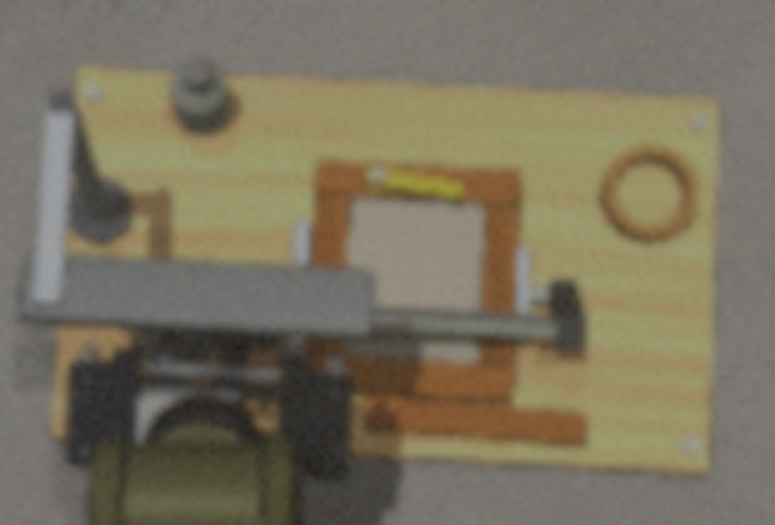

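View pics/s8c.png

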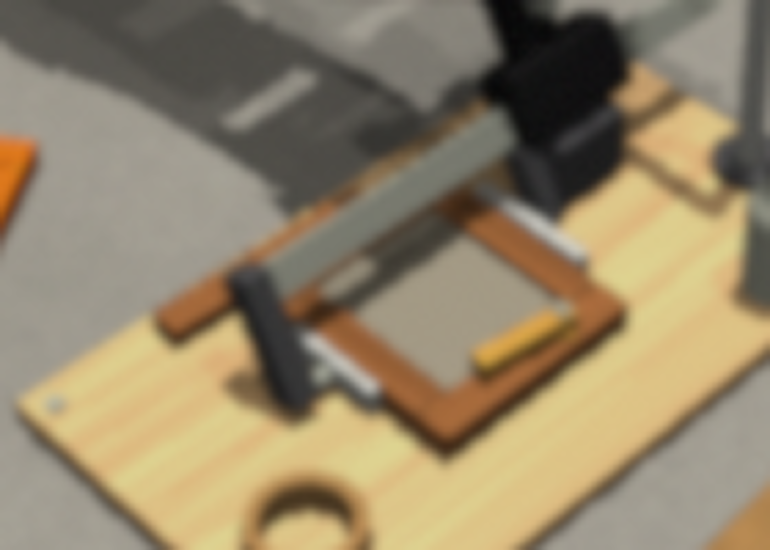

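Request:
carry_out([
  {"delta_pos": [0, 0, 0], "turn": [0, 0, 0], "hand": 0.3},
  {"delta_pos": [0, 0, 0], "turn": [0, 0, 0], "hand": 0.3},
  {"delta_pos": [0, 0, 0], "turn": [0, 0, 0], "hand": 0.3},
  {"delta_pos": [0, 0, 0], "turn": [0, 0, 0], "hand": 0.3},
  {"delta_pos": [0, 0, 0], "turn": [0, 0, 0], "hand": 0.3},
  {"delta_pos": [0, 0, 0], "turn": [0, 0, 0], "hand": 0.3},
])

```text
clock: 11.65
eef_pos: [517.3, 34.7, 174.5]
eef_rot: [3.141, -0.497, -0.032]
wrist_force: [-5.7, -0.2, 8.6]
finger_gap: 37.6
```

Request:
carry_out([
  {"delta_pos": [0, 0, 0], "turn": [0, 0, 0], "hand": 0.87},
  {"delta_pos": [0, 0, 0], "turn": [0, 0, 0], "hand": 0.87},
  {"delta_pos": [0, 0, 0], "turn": [0, 0, 0], "hand": 0.87},
  {"delta_pos": [0, 0, 0], "turn": [0, 0, 0], "hand": 0.87},
  {"delta_pos": [0, 0, 0], "turn": [0, 0, 0], "hand": 0.87},
])

```text
clock: 12.28
eef_pos: [516.8, 34.8, 173.2]
eef_rot: [3.142, -0.495, -0.032]
wrist_force: [0.6, 1.3, -1.3]
finger_gap: 81.1
```

```bash
python3 - <<'E'
from h import *
im=camera("top");cv2.imwrite("pics/t9.png",im[:,:,::-1])
im=camera("scene");cv2.imwrite("pics/s9.png",im[:,:,::-1])
f=lambda n:cv2.imread(f"pics/{n}.png")
A=[cv2.resize(f(n)[190:225,270:355],None,fx=8,fy=8,interpolation=cv2.INTER_CUBIC) for n in ["t7","t8"]]+[cv2.resize(f("t9")[190:225,270:355],None,fx=8,fy=8,interpolation=cv2.INTER_CUBIC)]
cv2.imwrite("pics/cmpt.png",cv2.resize(np.vstack(A),None,fx=.7,fy=.7))
A=[cv2.resize(f(n)[255:300,220:300],None,fx=6,fy=6,interpolation=cv2.INTER_CUBIC) for n in ["s8","s9"]]
cv2.imwrite("pics/cmps.png",np.vstack(A))
E
```

```text
(no output)
```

View pics/cmpt.png

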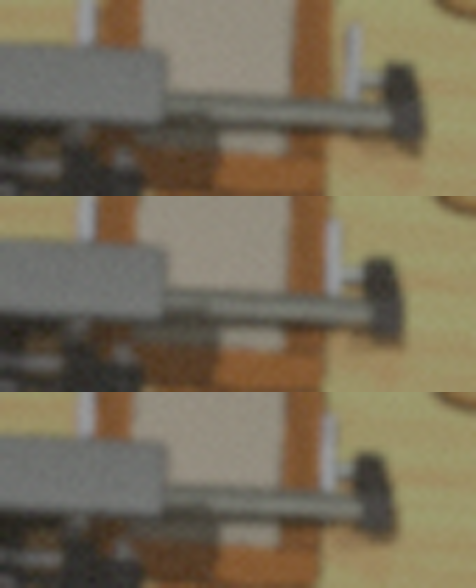

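View pics/cmps.png

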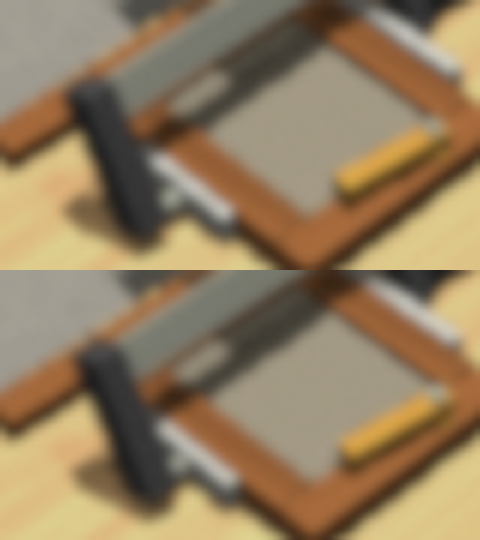

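Request:
carry_out([
  {"delta_pos": [0, 0, 0], "turn": [0, 0, 0], "hand": 0.3},
  {"delta_pos": [0, 0, 0], "turn": [0, 0, 0], "hand": 0.3},
  {"delta_pos": [0, 0, 0], "turn": [0, 0, 0], "hand": 0.3},
  {"delta_pos": [0, 0, 0], "turn": [0, 0, 0], "hand": 0.3},
  {"delta_pos": [0, 0, 0], "turn": [0, 0, 0], "hand": 0.3},
  {"delta_pos": [0, 0, 0], "turn": [0, 0, 0], "hand": 0.3},
])

```text
clock: 13.12
eef_pos: [517.3, 34.7, 174.6]
eef_rot: [3.141, -0.497, -0.032]
wrist_force: [-6.6, -0.1, 9.5]
finger_gap: 37.8
```

Request:
carry_out([
  {"delta_pos": [0, 0, 0], "turn": [0, 0, 0], "hand": 0.87},
  {"delta_pos": [0, 0, 0], "turn": [0, 0, 0], "hand": 0.87},
  {"delta_pos": [0, 0, 0], "turn": [0, 0, 0], "hand": 0.87},
  {"delta_pos": [0, 0, 0], "turn": [0, 0, 0], "hand": 0.87},
  {"delta_pos": [0, 0, 0], "turn": [0, 0, 0], "hand": 0.87},
])

```text
clock: 13.75
eef_pos: [516.7, 34.8, 173.2]
eef_rot: [-3.142, -0.495, -0.032]
wrist_force: [0.5, 1.7, -0.9]
finger_gap: 81.0
```

```bash
python3 - <<'E'
from h import *
im=camera("top");cv2.imwrite("pics/t10.png",im[:,:,::-1])
im=camera("scene");cv2.imwrite("pics/s10.png",im[:,:,::-1])
f=lambda n:cv2.imread(f"pics/{n}.png")
A=[cv2.resize(f(n)[190:225,315:355],None,fx=12,fy=12,interpolation=cv2.INTER_CUBIC) for n in ["t8","t9","t10"]]
cv2.imwrite("pics/cmpt2.png",cv2.resize(np.vstack(A),None,fx=.47,fy=.47))
for n in ["top0","t6","t7","t8","t9","t10"]:
    a=f(n).astype(float)
    print(n,"arm",[int(v) for v in a[205:214,325:356].sum(2).mean(0)/3])
    print("   pad",[int(v) for v in a[196:206,318:350,0].mean(0)])
E
```

```text
top0 arm [90, 91, 92, 95, 102, 109, 112, 113, 113, 110, 107, 110, 119, 116, 110, 108, 106, 99, 86, 72, 65, 64, 65, 67, 84, 111, 131, 135, 136, 136, 137]
   pad [127, 127, 123, 106, 74, 54, 50, 49, 49, 52, 60, 82, 99, 102, 103, 104, 103, 103, 127, 146, 138, 113, 105, 106, 100, 88, 80, 79, 81, 83, 88, 98]
t6 arm [88, 89, 90, 94, 101, 108, 111, 112, 110, 106, 109, 116, 115, 110, 106, 103, 98, 84, 74, 65, 64, 64, 69, 84, 110, 129, 135, 135, 135, 136, 136]
   pad [126, 127, 122, 105, 72, 53, 50, 48, 48, 50, 59, 80, 98, 103, 103, 102, 103, 125, 147, 137, 114, 106, 106, 100, 89, 79, 80, 80, 82, 89, 97, 103]
t7 arm [88, 90, 91, 94, 100, 105, 109, 113, 110, 104, 104, 103, 98, 89, 74, 65, 63, 64, 65, 74, 98, 121, 133, 136, 136, 136, 136, 136, 135, 135, 136]
   pad [127, 126, 123, 105, 73, 53, 48, 49, 50, 52, 59, 79, 95, 108, 131, 141, 127, 111, 107, 102, 92, 81, 78, 79, 80, 84, 92, 99, 101, 103, 103, 103]
t8 arm [90, 91, 95, 105, 113, 111, 107, 103, 101, 94, 80, 69, 64, 62, 64, 67, 86, 115, 133, 136, 136, 136, 136, 135, 137, 135, 136, 136, 136, 136, 136]
   pad [127, 123, 112, 85, 60, 50, 48, 51, 51, 76, 122, 148, 140, 117, 109, 108, 100, 85, 78, 78, 77, 80, 87, 97, 102, 103, 102, 103, 102, 103, 103, 103]
t9 arm [90, 93, 104, 114, 111, 106, 102, 96, 84, 72, 65, 65, 65, 66, 78, 103, 124, 135, 136, 135, 136, 136, 136, 136, 135, 135, 136, 136, 136, 136, 135]
   pad [125, 114, 89, 62, 51, 48, 48, 51, 73, 117, 144, 136, 113, 106, 100, 88, 78, 77, 77, 79, 86, 95, 103, 103, 103, 104, 103, 103, 103, 103, 103, 103]
t10 arm [89, 94, 105, 112, 110, 101, 88, 76, 65, 64, 63, 66, 75, 100, 124, 134, 136, 136, 136, 136, 137, 136, 135, 135, 136, 136, 135, 136, 135, 135, 136]
   pad [125, 114, 89, 61, 49, 46, 49, 51, 72, 117, 143, 135, 108, 92, 81, 77, 77, 77, 82, 93, 100, 103, 104, 103, 104, 103, 104, 102, 102, 102, 103, 103]
```

View pics/cmpt2.png

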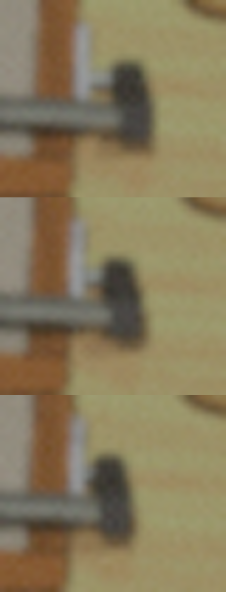

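Plunger estimate from the top-view edges (mm/px calibrated on the 13 mm free travel):
- **Arm:** it moved 3.46 px from t8 to t10.
- **Pad:** it moved only 0.90 px, all of it pushing the frame home.
- **Compression:** about 9.3 mm, so the grip is firm and the pad is not bottomed.

I'll stop squeezing here and retract along the handle.

Request:
carry_out([
  {"delta_pos": [-12, 0, 22], "turn": [0, 0, 0], "hand": 0.9},
  {"delta_pos": [-25, 0, 46], "turn": [0, 0, 0], "hand": 0.9},
  {"delta_pos": [-42, 0, 80], "turn": [0, 0, 0], "hand": 0.9},
  {"delta_pos": [-75, -20, 110], "turn": [0, 0, 0], "hand": 0.5},
  {"delta_pos": [-110, -60, 130], "turn": [0, 0, 0], "hand": 0.2},
  {"delta_pos": [-130, -100, 130], "turn": [0, 0, 0], "hand": 0.0},
  {"delta_pos": [-140, -120, 130], "turn": [0, 0, 0], "hand": 0.0},
])

```text
clock: 14.72
eef_pos: [375.9, -86.7, 304.1]
eef_rot: [3.14, -0.497, -0.033]
wrist_force: [0.1, -0.1, 0.0]
finger_gap: 48.0
```

```bash
python3 - <<'E'
from h import *
from scipy.optimize import least_squares
s=read_state();print(s["clock"],s["eef_pos"],s["joints"],s["eef_rot"])
c=get_calibration("wrist");im=camera("wrist");cv2.imwrite("pics/w11.png",im[:,:,::-1]);np.save("w11.npy",c["pose"])
D=[([-1.38661901,.300446832,1.52159861,-1e-5,1.32071745,-.0666168],[136.43,-532.526,204.892],[-3.14042432e+00,-6.7e-05,2.50796753e-01]),
([-0.22589396,-0.50013833,2.10030687,0.1044982,1.06601131,1.34354775],[371.009,-22.357,300.087],[3.1405259,-0.48573553,-0.02678158]),
([-0.05678062,-0.59696403,2.51855364,0.11663565,0.18845486,1.44172152],[401.85,19.727,241.198],[3.13911536,-1.03293878,-0.02850798]),
(list(s["joints"]),list(s["eef_pos"]),list(s["eef_rot"]))]
Y=lambda a:R.from_euler("y",a); Z=lambda a:R.from_euler("z",a)
def fk(q,p,full=False):
    a1,d1,L2,a3,L3,d6,y0=p
    R1=Z(q[0]);P=R1.apply([a1,y0,d1]);pts=[P]
    R2=R1*Y(q[1]);P=P+R2.apply([0,0,L2]);pts.append(P)
    R3=R2*Y(q[2]);P=P+R3.apply([a3,0,0]);pts.append(P);P=P+R3.apply([0,0,L3]);pts.append(P)
    R6=R3*Z(q[3])*Y(q[4])*Z(q[5]);P=P+R6.apply([0,0,d6]);pts.append(P)
    return P,R6,pts
res=least_squares(lambda p:np.concatenate([fk(q,p)[0]-x for q,x,r in D]),[50,400,450,0,400,300,0])
print(res.x.round(1),res.fun.round(1))
for q,x,r in D: print((R.from_euler("xyz",r).inv()*fk(q,res.x)[1]).as_rotvec().round(3))
np.save("fk.npy",res.x);print([p.round() for p in fk(D[-1][0],res.x)[2]])
E
```

```text
14.725 [375.91052525 -86.69431484 304.10377006] [-0.46195639 -0.45838031  2.0710447   0.22523292  1.08102129  1.08134597] [ 3.1403552  -0.49685252 -0.03311576]
[ -0.  221.2 424.2  40.9 447.5 270.6  36.6] [ 0.  0. -0.  0. -0. -0. -0. -0.  0. -0.  0.  0.]
[-0.     0.    -1.571]
[-0.    -0.    -1.571]
[ 0.    -0.    -1.571]
[-0.     0.    -1.571]
[array([ 16.,  33., 221.]), array([-152.,  116.,  602.]), array([-153.,  117.,  561.]), array([247., -82., 542.]), array([376., -87., 304.])]
```

View pics/w11.png

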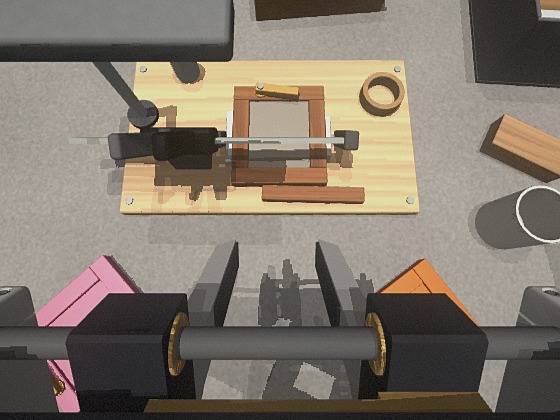

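```bash
python3 - <<'E'
from h import *
a=cv2.imread('pics/w11.png')[70:200,215:370];cv2.imwrite('pics/w11c.png',cv2.resize(a,None,fx=4.5,fy=4.5,interpolation=cv2.INTER_CUBIC))
a=cv2.imread('pics/w11.png')[75:110,240:310];cv2.imwrite('pics/w11d.png',cv2.resize(a,None,fx=10,fy=10,interpolation=cv2.INTER_CUBIC))
E
```

```text
(no output)
```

View pics/w11c.png

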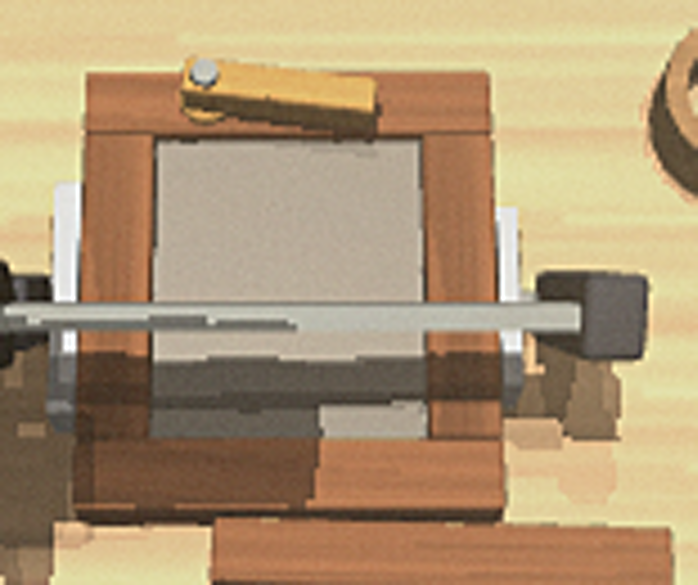

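View pics/w11d.png

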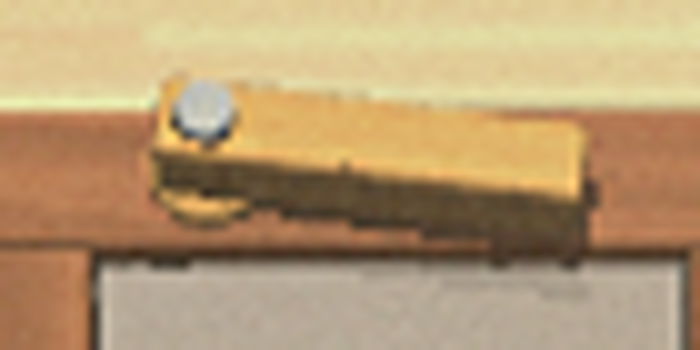

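```bash
python3 - <<'E'
from h import *
c=W("w11.npy");ct=get_calibration("top")
B=((603.7,-83.6),-.0305)
F=[plane(c,(215+x/4.5-.4,70+y/4.5-.4),40) for x,y in [(86,72),(490,72),(503,510),(75,508)]]
print(np.round(F,1),[bframe(p,*B).round(1) for p in F])
fc=np.mean(F,0);v=F[0]-F[1]+F[3]-F[2];yaw=np.arctan2(-v[0],v[1]);print("frame c",fc,"yaw",yaw, [np.linalg.norm(F[i]-F[i-1]).round(1) for i in range(4)])
cy,sy=np.cos(yaw),np.sin(yaw)
print("pivot",fc[:2]+np.array([72*cy-30*sy,72*sy+30*cy]))
T=[plane(c,(240+x/10-.45,75+y/10-.45),56) for x,y in [(583,125),(577,200),(165,78),(155,148)]]
print(np.round(T,1)); 
tip=(T[0]+T[1])/2;end=(T[2]+T[3])/2;d=tip-end;print("dir",d, "theta",np.arctan2(-d[0],-d[1])+yaw,"widths",np.linalg.norm(T[0]-T[1]),np.linalg.norm(d), "pivot by tip",tip-62*d/np.linalg.norm(d))
print("screw z57..60",plane(c,(240+20.4-.45,75+11-.45),58))
E
```

```text
[[ 678.   -25.5   40. ]
 [ 673.  -175.1   40. ]
 [ 503.4 -168.2   40. ]
 [ 509.   -21.1   40. ]] [array([72.5, 60.4, 40. ]), array([ 72.1, -89.4,  40. ]), array([-97.7, -87.6,  40. ]), array([-96.5,  59.6,  40. ])]
frame c [590.85324107 -97.47238228  40.        ] yaw -0.03569606846264085 [np.float64(169.0), np.float64(149.8), np.float64(169.8), np.float64(147.2)]
pivot [663.87802905 -70.06106455]
[[ 660.9 -130.6   56. ]
 [ 647.4 -129.    56. ]
 [ 671.6  -63.6   56. ]
 [ 659.   -61.8   56. ]]
dir [-11.16609411 -67.13338531   0.        ] theta 0.12912209752745674 widths 13.544278135771881 68.05566164058331 pivot by tip [664.30832724 -68.6515368   56.        ]
screw z57..60 [664.21593015 -69.83708318  58.        ]
```

```bash
cat >> h.py <<'E'
from scipy.optimize import least_squares
Yr=lambda a:R.from_euler("y",a); Zr=lambda a:R.from_euler("z",a)
FKP=np.load("fk.npy")
def fk(q,p=FKP):
    a1,d1,L2,a3,L3,d6,y0=p
    R1=Zr(q[0]);P=R1.apply([a1,y0,d1]);pts=[P]
    R2=R1*Yr(q[1]);P=P+R2.apply([0,0,L2]);pts.append(P)
    R3=R2*Yr(q[2]);P=P+R3.apply([a3,0,0]);pts.append(P);P=P+R3.apply([0,0,L3]);pts.append(P)
    R6=R3*Zr(q[3])*Yr(q[4])*Zr(q[5]+np.pi/2);P=P+R6.apply([0,0,d6]);pts.append(P)
    return P,R6,pts
LO=[-3.03,-.79,.23,-1.04,0,-2.55];HI=[3.03,2.21,2.52,4.18,3.07,2.55]
def ik(pos,Rt,q0):
    f=lambda q:np.concatenate([(fk(q)[0]-pos)/100,(fk(q)[1]*Rt.inv()).as_rotvec()])
    r=least_squares(f,np.clip(q0,np.array(LO)+.01,np.array(HI)-.01),bounds=(LO,HI));return r.x,np.abs(r.fun).max()
def Rside(al,yaw):  # tool leaning back toward -y
    a=np.deg2rad(al)
    M=np.array([[1,0,0],[0,-np.cos(a),np.sin(a)],[0,-np.sin(a),-np.cos(a)]])
    return R.from_euler("z",yaw)*R.from_matrix(M)
PIV=np.array([664.2,-69.6]);PHI=-.032
def push(th,r,gap=0,hx=8,hy=11.9):
    d=np.array([-np.sin(th),-np.cos(th)]);m=np.array([-np.cos(th),np.sin(th)])
    h=hx*abs(m[0])+hy*abs(m[1])
    v=r*d-(7+h+gap)*m
    c,s=np.cos(PHI),np.sin(PHI);return PIV+np.array([c*v[0]-s*v[1],s*v[0]+c*v[1]])
E
python3 - <<'E'
from h import *
s=read_state();q=s["joints"];print(fk(q)[0]-s["eef_pos"])
Rt=Rside(18,PHI)
P=[[500,-220,260],[695,-160,160]]+[[*push(.1,45,6),70],[*push(.1,45,6),46.5]]+[[*push(t,45),46.5] for t in [.13,.4,.7,1,1.3,1.57]]
for p in P:
    q,e=ik(np.array(p),Rt,q);pt=fk(q)[2]
    print(np.round(p,1),q.round(2),round(e,4),"elbow",pt[2].round(),"wrist",pt[3].round())
delta(P[0],Rt)
E
```

```text
[-1.88753236e-04  8.76371835e-05  8.20535530e-05]
[ 500 -220  260] [-0.61  0.35  1.36  0.26  1.61  0.98] 0.0 elbow [134. -49. 580.] wrist [ 497. -304.  517.]
[ 695 -160  160] [-0.39  0.77  0.95  0.29  1.54  1.19] 0.0 elbow [283. -76. 484.] wrist [ 692. -244.  417.]
[ 680.2 -117.1   70. ] [-0.34  0.79  1.14  0.31  1.33  1.17] 0.0 elbow [282. -61. 483.] wrist [ 678. -201.  327.]
[ 680.2 -117.1   46.5] [-0.34  0.81  1.15  0.31  1.29  1.16] 0.0 elbow [288. -63. 475.] wrist [ 678. -201.  304.]
[ 673.2 -116.7   46.5] [-0.34  0.8   1.18  0.31  1.28  1.15] 0.0 elbow [283. -62. 480.] wrist [ 671. -200.  304.]
[ 662.6 -118.4   46.5] [-0.35  0.78  1.21  0.31  1.27  1.14] 0.0 elbow [276. -62. 486.] wrist [ 660. -202.  304.]
[ 649.6 -117.    46.5] [-0.35  0.75  1.26  0.31  1.25  1.13] 0.0 elbow [267. -60. 495.] wrist [ 647. -201.  304.]
[ 636.5 -111.    46.5] [-0.35  0.72  1.31  0.32  1.23  1.12] 0.0 elbow [258. -56. 503.] wrist [ 634. -195.  304.]
[ 625.4 -100.3   46.5] [-0.34  0.69  1.36  0.32  1.21  1.13] 0.0 elbow [249. -50. 512.] wrist [ 623. -184.  304.]
[618.6 -87.1  46.5] [-0.33  0.67  1.4   0.32  1.19  1.14] 0.0 elbow [243. -44. 517.] wrist [ 616. -171.  304.]
delta [ 124.5 -132.3  -43.9] turn [0.325  0.4817 0.0794]
```

```bash
python3 - <<'E'
from h import *
delta([500,-220,260],Rside(20,PHI))
print([push(.1,45,6)])
E
```

```text
delta [ 124.5 -132.3  -43.9] turn [0.3591 0.4796 0.0881]
[array([ 680.2326119 , -117.12358907])]
```

Request:
carry_out([
  {"delta_pos": [20, -35, 0], "turn": [0.09, 0.12, 0.02], "hand": 0},
  {"delta_pos": [45, -70, -5], "turn": [0.18, 0.24, 0.04], "hand": 0},
  {"delta_pos": [75, -105, -15], "turn": [0.27, 0.36, 0.066], "hand": 0},
  {"delta_pos": [124, -132, -44], "turn": [0.36, 0.48, 0.088], "hand": 0},
  {"delta_pos": [170, -120, -70], "turn": [0.36, 0.48, 0.088], "hand": 0},
  {"delta_pos": [220, -105, -100], "turn": [0.36, 0.48, 0.088], "hand": 0},
  {"delta_pos": [270, -85, -130], "turn": [0.36, 0.48, 0.088], "hand": 0},
  {"delta_pos": [314, -72, -144], "turn": [0.36, 0.48, 0.088], "hand": 0},
])

```text
clock: 15.78
eef_pos: [692.1, -155.4, 156.7]
eef_rot: [-2.789, 0.004, -0.03]
wrist_force: [0.4, -0.9, 0.9]
finger_gap: 0.0
```

Request:
carry_out([
  {"delta_pos": [0, 0, 0], "turn": [0, 0, 0], "hand": 0},
  {"delta_pos": [0, 0, 0], "turn": [0, 0, 0], "hand": 0},
])

```text
clock: 16.02
eef_pos: [690.6, -157.2, 159.4]
eef_rot: [-2.79, 0.002, -0.031]
wrist_force: [-0.9, -1.0, 0.3]
finger_gap: 0.4
```

```bash
python3 - <<'E'
from h import *
delta([*push(.1,45,7),47],Rside(20,PHI)); print(read_state()["finger_gap"])
c=get_calibration("wrist");im=camera("wrist");cv2.imwrite("pics/w12.png",im[:,:,::-1]);np.save("w12.npy",c["pose"])
im=camera("scene");cv2.imwrite("pics/s12.png",im[:,:,::-1])
E
```

```text
delta [  -9.4   39.9 -112.4] turn [-0.0025 -0.0015 -0.0011]
0.43241680323244636
```

View pics/w12.png

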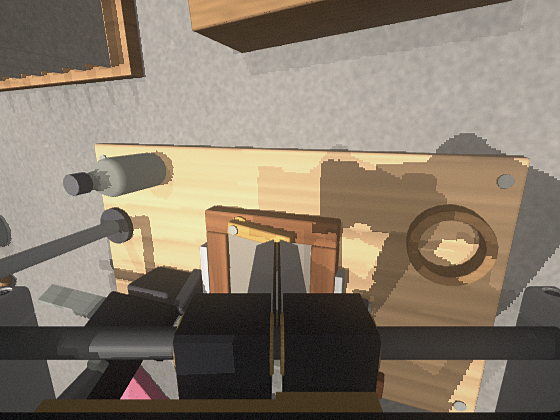

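View pics/s12.png

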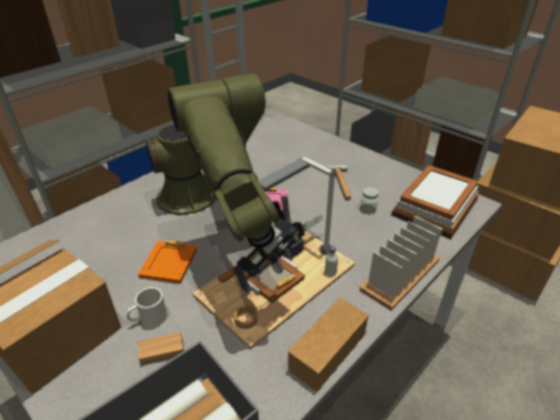

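Request:
carry_out([
  {"delta_pos": [0, 20, -40], "turn": [0, 0, 0], "hand": 0},
  {"delta_pos": [0, 40, -80], "turn": [0, 0, 0], "hand": 0},
  {"delta_pos": [-4, 40, -100], "turn": [0, 0, 0], "hand": 0},
  {"delta_pos": [-9, 40, -112], "turn": [0, 0, 0], "hand": 0},
  {"delta_pos": [-9, 40, -112], "turn": [0, 0, 0], "hand": 0},
  {"delta_pos": [-9, 40, -112], "turn": [0, 0, 0], "hand": 0},
])

```text
clock: 16.88
eef_pos: [682.5, -118.0, 48.9]
eef_rot: [-2.79, -0.001, -0.032]
wrist_force: [-0.3, 0.6, 0.3]
finger_gap: 0.7
```

```bash
python3 - <<'E'
from h import *
s=read_state();print(s["eef_pos"],s["wrist_force"])
c=get_calibration("wrist");im=camera("wrist");cv2.imwrite("pics/w13.png",cv2.resize(im[180:330,180:380,::-1],None,fx=4,fy=4,interpolation=cv2.INTER_CUBIC))
im=camera("scene");cv2.imwrite("pics/s13.png",cv2.resize(im[200:320,200:340,::-1],None,fx=5,fy=5,interpolation=cv2.INTER_CUBIC))
x,y=s["eef_pos"][:2]
for t,r in [(.13,45),(.3,45),(.5,45),(.7,45),(.9,45),(1.1,45),(1.3,45),(1.45,45),(1.55,45)]: p=push(t,r);print(t,(p-[x,y]).round(1))
print(47-s["eef_pos"][2])
E
```

```text
[ 682.46004912 -118.04997593   48.93888949] [-0.31429917  0.58109467  0.29594393]
0.13 [-9.3  1.4]
0.3 [-15.8  -0. ]
0.5 [-24.1  -0.3]
0.7 [-32.9   1.1]
0.9 [-41.7   4.5]
1.1 [-50.   10.1]
1.3 [-57.1  17.8]
1.45 [-61.3  24.8]
1.55 [-63.5  29.9]
-1.938889489770851
```

View pics/w13.png

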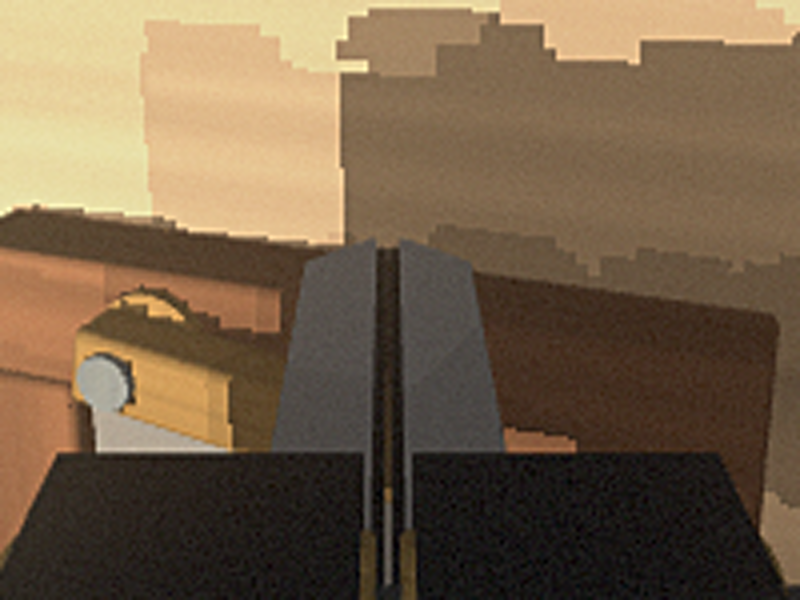

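View pics/s13.png

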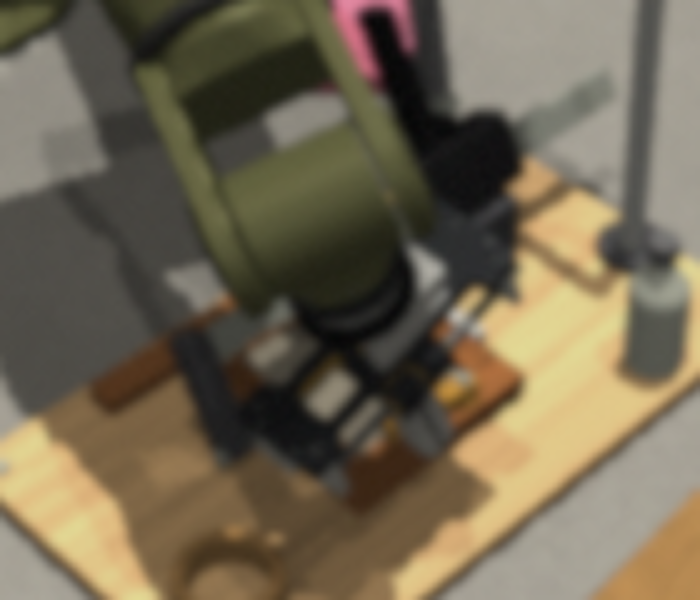

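Request:
carry_out([
  {"delta_pos": [-5, 1, -2], "turn": [0, 0, 0], "hand": 0},
  {"delta_pos": [-11, 1, -2], "turn": [0, 0, 0], "hand": 0},
  {"delta_pos": [-18, 0, -2], "turn": [0, 0, 0], "hand": 0},
  {"delta_pos": [-26, 0, -2], "turn": [0, 0, 0], "hand": 0},
  {"delta_pos": [-33, 1, -2], "turn": [0, 0, 0], "hand": 0},
  {"delta_pos": [-41, 4, -2], "turn": [0, 0, 0], "hand": 0},
  {"delta_pos": [-50, 10, -2], "turn": [0, 0, 0], "hand": 0},
  {"delta_pos": [-50, 10, -2], "turn": [0, 0, 0], "hand": 0},
])

```text
clock: 17.98
eef_pos: [631.2, -106.7, 45.5]
eef_rot: [-2.79, 0.002, -0.03]
wrist_force: [-1.2, -0.5, 0.2]
finger_gap: 0.5
```

```bash
python3 - <<'E'
from h import *
s=read_state();print(s["eef_pos"],s["wrist_force"])
c=get_calibration("wrist");im=camera("wrist");np.save("w14.npy",c["pose"]);cv2.imwrite("pics/w14.png",im[:,:,::-1]);cv2.imwrite("pics/w14c.png",cv2.resize(im[160:310,180:380,::-1],None,fx=4,fy=4,interpolation=cv2.INTER_CUBIC))
x,y=s["eef_pos"][:2]
for t,r in [(1.1,45),(1.3,45),(1.45,45),(1.57,45)]: p=push(t,r);print(t,(p-[x,y]).round(1))
E
```

```text
[ 631.18935215 -106.66876068   45.51432493] [-1.19799577 -0.54111945  0.16226364]
1.1 [ 1.3 -1.3]
1.3 [-5.8  6.4]
1.45 [-10.1  13.4]
1.57 [-12.6  19.6]
```

View pics/w14c.png

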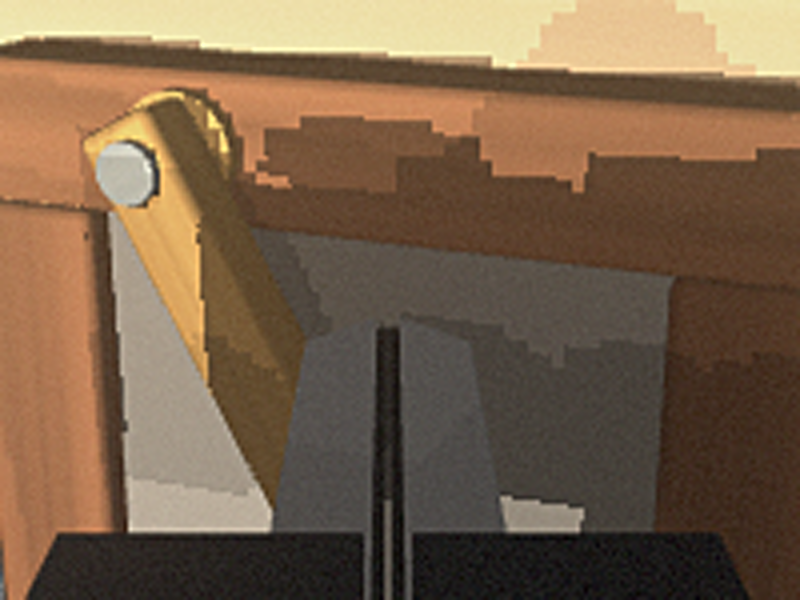

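Request:
carry_out([
  {"delta_pos": [-3, 3, 1], "turn": [0, 0, 0], "hand": 0},
  {"delta_pos": [-6, 7, 1], "turn": [0, 0, 0], "hand": 0},
  {"delta_pos": [-8, 10, 1], "turn": [0, 0, 0], "hand": 0},
  {"delta_pos": [-10, 14, 1], "turn": [0, 0, 0], "hand": 0},
  {"delta_pos": [-12, 17, 1], "turn": [0, 0, 0], "hand": 0},
  {"delta_pos": [-12, 17, 1], "turn": [0, 0, 0], "hand": 0},
  {"delta_pos": [-12, 17, 1], "turn": [0, 0, 0], "hand": 0},
])

```text
clock: 18.9
eef_pos: [619.7, -90.2, 46.3]
eef_rot: [-2.789, 0.002, -0.031]
wrist_force: [-0.5, 0.6, -0.8]
finger_gap: 0.3
```

```bash
python3 - <<'E'
from h import *
s=read_state();print(s["eef_pos"],s["wrist_force"])
c=get_calibration("wrist");im=camera("wrist");np.save("w15.npy",c["pose"]);cv2.imwrite("pics/w15.png",im[:,:,::-1]);cv2.imwrite("pics/w15c.png",cv2.resize(im[140:290,180:380,::-1],None,fx=4,fy=4,interpolation=cv2.INTER_CUBIC))
E
```

```text
[619.72581065 -90.15095348  46.31147204] [-0.52736673  0.55078856 -0.78453097]
```

View pics/w15c.png

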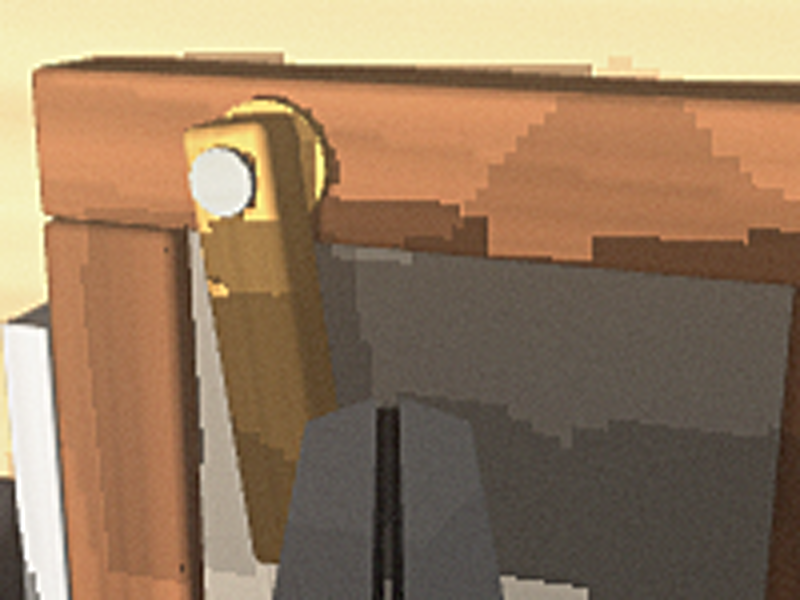

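```bash
python3 - <<'E'
from h import *
c=W("w15.npy");f=lambda x,y,z:plane(c,(180+x/4-.4,140+y/4-.4),z)
for n,a,b,z in [("left",(188,150),(258,560),56),("right top edge",(267,130),(310,405),56),("rail inner",(200,230),(795,288),40),("rail outer",(60,68),(795,93),40)]:
    A,B=f(*a,z),f(*b,z);d=B-A;print(n,A.round(1),B.round(1),"theta",np.arctan2(-d[0],-d[1])-PHI*-1, "ang wrt -y",np.arctan2(-d[0],-d[1]))
E
```

```text
left [668.7 -63.8  56. ] [603.6 -71.   56. ] theta 1.4280886171650249 ang wrt -y 1.460088617165025
right top edge [671.9 -76.7  56. ] [630.8 -81.3  56. ] theta 1.4274661143366991 ang wrt -y 1.4594661143366991
rail inner [652.7 -55.8  40. ] [ 649.2 -148.6   40. ] theta 0.005356196785923396 ang wrt -y 0.0373561967859234
rail outer [678.8 -31.9  40. ] [ 676.1 -147.1   40. ] theta -0.009126111884548052 ang wrt -y 0.02287388811545195
```

Request:
carry_out([
  {"delta_pos": [0, 2, 0], "turn": [0, 0, 0], "hand": 0},
  {"delta_pos": [0, 4, 0], "turn": [0, 0, 0], "hand": 0},
  {"delta_pos": [0, 6, 0], "turn": [0, 0, 0], "hand": 0},
  {"delta_pos": [0, 6, 0], "turn": [0, 0, 0], "hand": 0},
  {"delta_pos": [0, 6, 0], "turn": [0, 0, 0], "hand": 0},
])

```text
clock: 19.58
eef_pos: [619.9, -84.1, 46.4]
eef_rot: [-2.789, 0.001, -0.031]
wrist_force: [-0.2, -0.0, 0.1]
finger_gap: 0.7
```

```bash
python3 - <<'E'
from h import *
s=read_state();print(s["eef_pos"],s["wrist_force"])
c=get_calibration("wrist");im=camera("wrist");np.save("w16.npy",c["pose"]);cv2.imwrite("pics/w16.png",im[:,:,::-1]);cv2.imwrite("pics/w16c.png",cv2.resize(im[140:290,180:380,::-1],None,fx=4,fy=4,interpolation=cv2.INTER_CUBIC))
E
```

```text
[619.90677481 -84.09148603  46.44415175] [-0.24725727 -0.01640238  0.14817327]
```

View pics/w16c.png

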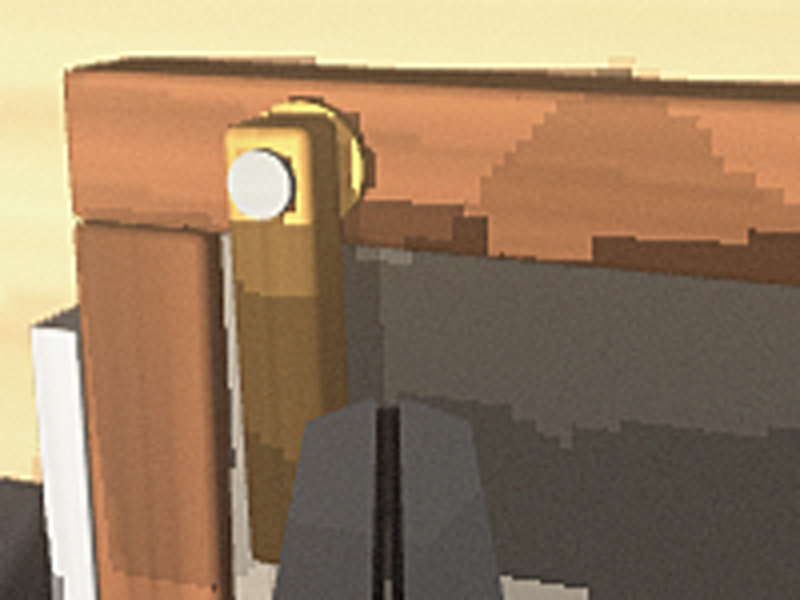

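```bash
python3 - <<'E'
from h import *
c=W("w16.npy");f=lambda x,y,z:plane(c,(180+x/4-.4,140+y/4-.4),z)
for n,a,b,z in [("left",(226,140),(252,555),56),("right top edge",(313,135),(325,420),56),("rail side outer",(66,100),(96,580),40),("card edge left",(205,235),(222,580),40)]:
    A,B=f(*a,z),f(*b,z);d=B-A;print(n,A.round(1),B.round(1),"theta",np.arctan2(-d[0],-d[1])+PHI)
E
```

```text
left [670.5 -64.   56. ] [604.5 -63.9  56. ] theta 1.5401683201874965
right top edge [671.5 -77.7  56. ] [628.8 -77.6  56. ] theta 1.542331699167371
rail side outer [673.7 -26.3  40. ] [585.  -22.7  40. ] theta 1.5795509934730614
card edge left [652.  -50.6  40. ] [589.3 -49.1  40. ] theta 1.561314219648811
```

Request:
carry_out([
  {"delta_pos": [0, 1.3, 0], "turn": [0, 0, 0], "hand": 0},
  {"delta_pos": [0, 1.3, 0], "turn": [0, 0, 0], "hand": 0},
  {"delta_pos": [0, 1.3, 0], "turn": [0, 0, 0], "hand": 0},
  {"delta_pos": [0, -10, 0], "turn": [0, 0, 0], "hand": 0},
  {"delta_pos": [5, -25, 15], "turn": [0, 0, 0], "hand": 0},
  {"delta_pos": [15, -40, 60], "turn": [0, 0, 0], "hand": 0},
  {"delta_pos": [15, -60, 110], "turn": [0, 0, 0], "hand": 0},
  {"delta_pos": [0, -100, 160], "turn": [0, 0, 0], "hand": 0},
])

```text
clock: 20.62
eef_pos: [620.6, -182.6, 205.6]
eef_rot: [-2.79, 0.001, -0.029]
wrist_force: [0.3, -0.6, 0.7]
finger_gap: 0.5
```

Request:
carry_out([
  {"delta_pos": [-50, -20, 20], "turn": [0, 0, 0], "hand": 0},
  {"delta_pos": [-100, -30, 40], "turn": [0, 0, 0], "hand": 0},
  {"delta_pos": [-150, -30, 50], "turn": [0, 0, 0], "hand": 0},
  {"delta_pos": [-200, -30, 60], "turn": [0, 0, 0], "hand": 0},
  {"delta_pos": [-220, -30, 60], "turn": [-0.17, -0.1, 0], "hand": 0},
  {"delta_pos": [-230, -20, 60], "turn": [-0.34, -0.25, 0], "hand": 0},
  {"delta_pos": [-240, 0, 60], "turn": [-0.34, -0.42, 0], "hand": 0},
  {"delta_pos": [-240, 30, 60], "turn": [-0.34, -0.45, 0], "hand": 0},
])

```text
clock: 21.62
eef_pos: [379.4, -152.0, 264.1]
eef_rot: [3.141, -0.454, 0.049]
wrist_force: [0.8, -0.1, 0.4]
finger_gap: 0.5
```

```bash
python3 - <<'E'
from h import *
s=read_state();print(s["clock"],s["eef_pos"],s["eef_rot"],s["wrist_force"])
c=get_calibration("wrist");im=camera("wrist");np.save("w17.npy",c["pose"]);cv2.imwrite("pics/w17.png",im[:,:,::-1])
im=camera("scene");cv2.imwrite("pics/s17.png",im[:,:,::-1]);im=camera("top");cv2.imwrite("pics/t17.png",im[:,:,::-1])
E
```

```text
21.625 [ 379.35441057 -152.03974222  264.14846358] [ 3.14132482 -0.45436813  0.04878766] [ 0.77882624 -0.11660143  0.43609406]
```

View pics/w17.png

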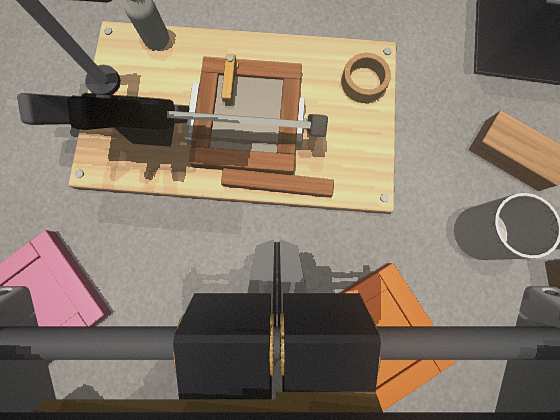

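View pics/s17.png

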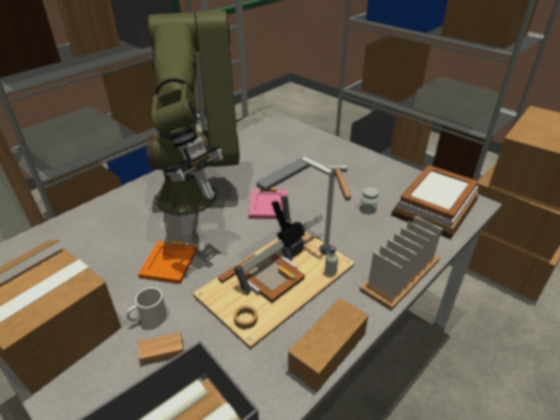

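Everything is clear of the robot. Now I check the tongue's squareness against the frame and the pad gap in this view.

```bash
python3 - <<'E'
from h import *
a=cv2.imread('pics/w17.png')
cv2.imwrite('pics/w17a.png',cv2.resize(a[45:185,185:335],None,fx=5,fy=4.2,interpolation=cv2.INTER_CUBIC))
cv2.imwrite('pics/w17b.png',cv2.resize(a[80:150,280:340],None,fx=8,fy=8,interpolation=cv2.INTER_CUBIC))
E
```

```text
(no output)
```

View pics/w17a.png

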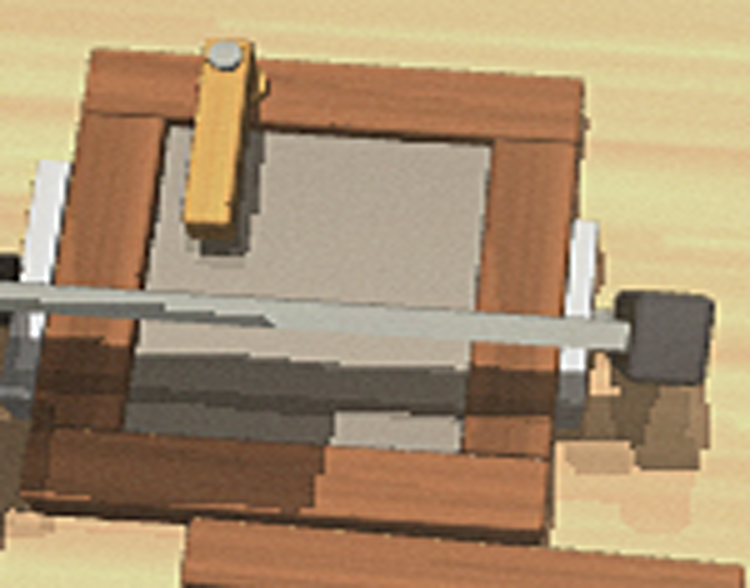

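View pics/w17b.png

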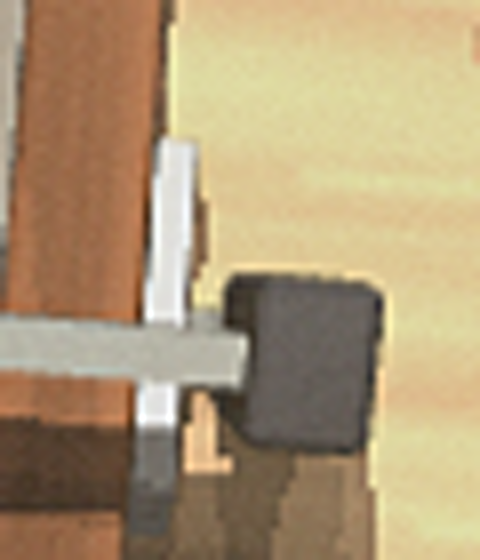

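```bash
python3 - <<'E'
from h import *
c=W("w17.npy");c1=W("w1.npy");B=((603.7,-83.6),-.0305)
f=lambda x,y,z:plane(c,(185+x/5-.4,45+y/4.2-.4),z)
F=[f(*p,40) for p in [(92,50),(583,80),(547,530),(22,497)]]
print([np.linalg.norm(F[i]-F[i-1]).round(1) for i in range(4)],np.round(F,1).tolist())
v=F[0]-F[1]+F[3]-F[2];yaw=np.arctan2(-v[0],v[1]);w=F[0]-F[3]+F[1]-F[2];yx=np.arctan2(w[1],w[0]);print("yaw",yaw,yx)
for a,b in [((205,45),(186,218)),((252,50),(232,226))]:
    d=f(*b,56)-f(*a,56);ang=np.arctan2(-d[0],-d[1]);print("theta",ang+yaw,ang+yx)
e0=bframe(plane(c1,(360+503/8-.4,95+302/8-.4),102),*B);e1=bframe(plane(c,(280+248/8-.4,80+362/8-.4),102),*B)
p0=bframe(plane(c1,(360+215/8-.4,95+110/8-.4),38),*B);p1=bframe(plane(c,(280+160/8-.4,80+140/8-.4),38),*B)
print("bar end",e0,e1,"pad",p0,p1,"plunger",(e1-e0)[1]-(p1-p0)[1])
E
```

```text
[np.float64(168.4), np.float64(148.6), np.float64(168.0), np.float64(148.8)] [[677.2, -26.1, 40.0], [672.5, -174.7, 40.0], [504.6, -170.3, 40.0], [508.9, -21.6, 40.0]]
yaw -0.030443718804021365 -0.026273090855551455
theta 1.5449072071598504 1.5490778351083203
theta 1.5532124392547848 1.5573830672032547
bar end [ -54.98406186 -145.21504744  102.        ] [ -55.71555498 -103.95895557  102.        ] pad [  18.26727683 -123.27937599   38.        ] [ 17.9251974  -90.19283169  38.        ] plunger 8.169547569917285
```

```bash
python3 - <<'E'
from h import *
a=cv2.imread("pics/top0.png");b=cv2.imread("pics/t17.png")
for n,(u,v) in dict(glue=(265,163),tape=(355,183),moulding=(320,229),mug=(407,245),mallet=(135,245),offcut=(419,212),jar=(154,195)).items():
    d=cv2.absdiff(a,b)[v-14:v+14,u-18:u+18].max(2);print(n,d.mean().round(1),d.max())
sign_off()
E
```

```text
glue 2.6 8
tape 2.7 39
moulding 4.7 48
mug 2.7 9
mallet 2.8 10
offcut 2.8 10
jar 2.7 11
the job is handed in; nothing more can be done
```

The frame is clamped firmly, the turnbutton is square across the backing, and the job is handed in, with the robot clock last read at 21.6 s (limit 72 s).

- **Clamp:** I gave seven full trigger squeezes, with the finger gap at 37.5–38 mm each time. The frame is home against the fixed jaw. The pad is pressed in about 8.2 mm by the last wrist view and about 9.3 mm by the top view. Both are inside the 6–12 mm band and well short of bottoming at 16 mm.
- **Turnbutton:** I pushed the tongue round with the closed fingertips. The final angle measures about 1.55 rad (two edges give 1.545–1.557). The view taken just before the last 1.3 mm nudge read 1.54, and the frame's own edges disagree by about 0.02 rad, so the tongue is square to within roughly that.
- **Bystanders:** comparing the top pictures from before and after shows no change at the glue, mug, mallet, offcut or jar. Small patches differ at the tape and moulding. I put these down to the jaw and its shadow having moved; I did not check that separately, but both look in place in the last wrist view.
- **Robot:** it ended well clear of everything, and wrist force reached about 18 N at most in the readings I took.

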